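Charge the vibratory tumbler with media and start it

ROBOT

A 6-joint arm with a two-finger parallel gripper is mounted at the origin on the work surface. World frame = base frame: x ahead of the robot, y to its left, z up, the work surface at z = 0. Lengths are in m, angles in rad, forces in N, time in s.
With the tool pointing down it reaches from about 0.3 to 0.875 m from the base axis. Payload 6.4 kg.
Tool frame: the origin (TCP) lies on the centre line of the jaws, within the pads' length; the fingertips stand 11 mm ahead of it and the grasp point (between the pads) lies 8 mm behind it; z points along the fingers, y is the line along which they close (so a half turn about z gives the same grasp; the last joint's range is limited). The gripper opens to 85 mm and grips with 20 to 120 N. Pads are 22 mm wide; open, the fingers measure 114 mm over their backs; the gripper's body (76 mm by 85 mm) begins 54 mm behind the grasp point. The pads swing forward as they close: fully open they stand 13 mm farther back than shut.
Start: joints at [-1.493, 0.181, 1.607, -0, 1.354, -0.206], TCP at [0.161, -0.552, 0.242] pointing down, gripper open.
Joint ranges: [-2.99, 2.99], [-0.89, 2.07], [0.3, 2.58], [-1.14, 4.28], [0, 2.63], [-3.12, 3.12]. Speed limits (rad/s): [2.57, 2.57, 3.01, 3.14, 3.14, 3.14].

INTERFACE

Orientations are given as a unit quaternion [w, x, y, z].
In Python, from bench import manip gives the robot as it stands.
- The arm moves only by the tool jog_arm, never from a script. Its argument "targets" is a list of rows, each a list of 3 entries, a list of its own where there are three numbers: the shift along the tool's x, y, z in mm, then the turn about the tool's z in degrees, then the opening, from 0 (shut) to 1 (fully open). In form: [[[dx, dy, dz], twist, jaw], ...]. A call has 1 to 12 rows; each row shifts and turns the commanded pose from where the row before left it, along the tool's axes as they then stand; what a row does not reach is not made up. A row lasts 1/8 s, in which the tool goes at most 62.5 mm and 10.7 degrees, less where a joint would pass 70% of its speed; a pose out of reach is approached as far as the arm can. A call with a gripper value outside its range is refused whole. The fingers move at their own pace and stop on an object; "newtons" is the grip in N (left out, the last holds). Time passes only in rows, so rows that do not move let the fingers close. It gives the time, the measured TCP pose, the force, the opening and the grip force at its end, in the units of the state.
- manip.sense(): the state, without advancing time (a new reading comes with each control period).
- manip.grab_frame(name): name is "side" or "top"; returns the picture (400x640x3 uint8, red, green, blue); there is no depth.
- manip.camera_params(name): a dict with "vfov" (degrees; the focal length in pixels is half the picture's height over the tangent of half this angle, whatever the lens; pixels are square), "cx", "cy" (the principal point, pixels), "origin" and "rotation" of the camera in the world. Camera axes: x right, y down, z forward; pixel columns grow to the right and rows downward; lengths in m; the calibration is good to about 2 mm. A picture is of the moment at which its call begins. camera_params takes no time and is no camera call.
- manip.hand_in(): hands the job in; it is judged then, once.
The state is a dict: "time_s": time; "qpos": joint angles; "joint_velocities": joint speeds; "effort": joint torques, N m; "tcp_pos": TCP position; "orientation": TCP orientation; "contact_force": force on the tool from outside, world axes, zero at the start; "moment": the same for the moment, N m; "gripper_width": opening from 0.0 (shut) to 1.0 (fully open); "gripper_force": force on a finger pad.
Only numpy, scipy, OpenCV 4.12 (cv2) and the standard library are available. Lean on these libraries where they do the work, as an engineer would, in place of code of your own. Each camera call takes 0.05 s, during which the arm holds its last target. There are 200 camera calls.

TASK

Charge the tumbler: with the scoop, take at least three pieces of ceramic media out of the bin, tip them into the tumbler's bowl without spilling any, and lay the scoop back down flat on the bench. Then start the machine from its sloped panel: press the power key (round), the timer-up key (triangle pointing up), the speed key (square) and the start key (wide bar), in that order, one at a time, each fully in and fully out again, but without forcing them. Do not press the timer-down key, or any key before the bowl is charged, and leave the other tools on the bench where they lie.

Things in the scene. Friction and masses are not known exactly. Their poses are not given: they have to be found in the camera images.
- tumbler: grey vibratory tumbler, fixed: round base 176 mm across, open bowl 204 mm across above it, key panel 186 mm wide on its front. Origin: centre of its underside, on the bowl's axis; z up, x to its back. The panel faces -x and rises to the back at 30 deg; outward normal (-0.5, 0, 0.866). The bowl hangs over it: a tool straight down on the keys strikes the bowl, so press along the panel's normal
- tumbler_bowl (a point): point on the bowl's axis, 135 mm above the bench and 55 mm below the rim (mouth 196 mm across inside); the bowl's floor is 24 mm below it. A centre post with a steel stud stands in the bowl up to 24 mm below the rim. Media in the bowl lie within 90 mm of this point
- bin: grey plastic bin, fixed, 275 mm long (x), 106 mm wide (y), walls 5 mm, floor 4 mm. Origin: underside, mid-width. Inside: floor from x = -120 to 105 mm, y -48 to 48 mm. The end wall at +x leans outward 35 deg from the floor's end, 62 mm high; sides 62 mm (26 mm below x = -20), cut-down front at -x 14 mm. The media start between x = -15 and 99 mm; the floor behind them is free
- scoop: flat steel scoop, 110-180 g, on the bench. Origin: centre of the blade's underside; x to the lip, y across, z up. Blade 68 mm wide, x -40 to 43.5 mm, 1.8 mm thick; back wall 32 mm high, sides 22 mm (13 from x = 15 to their end at 28). Wooden handle 18 wide, 13 thick, 95 mm long, from the back wall's top (x -38, z 34 mm) back to -x rising at 15 deg. A grip of 80 N holds it
- scoop_grip (a point): middle of the handle, on its centre line, 86 mm behind the scoop's origin and 47 mm above its underside; close the fingers across the handle's 18 mm (along the scoop's y)
- media0: a piece of ceramic polishing media, an off-white ball 18 mm across, 12 g, in the bin; origin at its centre
- media1: a piece of ceramic polishing media, an off-white ball 18 mm across, 12 g, in the bin; origin at its centre
- media2: a piece of ceramic polishing media, an off-white ball 18 mm across, 12 g, in the bin; origin at its centre
- media3: a piece of ceramic polishing media, an off-white ball 18 mm across, 12 g, in the bin; origin at its centre
- media4: a piece of ceramic polishing media, an off-white ball 18 mm across, 12 g, in the bin; origin at its centre
- media5: a piece of ceramic polishing media, an off-white ball 18 mm across, 12 g, in the bin; origin at its centre
- media6: a piece of ceramic polishing media, an off-white ball 18 mm across, 12 g, in the bin; origin at its centre
- key_down_top (a point): centre of the top face of the middle key of the row of five on the panel (timer-down, not to be pressed), 17 mm ahead of the bowl's rim, 81 mm above the bench. Its axes are the panel's: z its outward normal, x up the panel, y along the row to the left seen from the front. The key tops all lie in one plane, 8.5 mm proud of the panel
- key_power (a joint): travel into the panel of the power key: the round one (20 mm), at the panel's left end seen from the front (tumbler +y); centre of its top +72 mm along y from point key_down_top. Black. 0 (out) to 0.004 m (fully in); spring: 1 N to start, 5 N fully in, then a hard stop; springs back
- key_up (a joint): travel into the panel of the timer-up key: the triangle pointing up the panel, second from the left; centre of its top +36 mm along y from point key_down_top. Black. 0 (out) to 0.004 m (fully in); spring: 1 N to start, 5 N fully in, then a hard stop; springs back
- key_down (a joint): travel into the panel of the timer-down key: the triangle pointing down the panel, in the middle; not wanted; centre of its top +0 mm along y from point key_down_top. Black. 0 (out) to 0.004 m (fully in); spring: 1 N to start, 5 N fully in, then a hard stop; springs back
- key_speed (a joint): travel into the panel of the speed key: the square one (18 mm), second from the right; centre of its top -36 mm along y from point key_down_top. Black. 0 (out) to 0.004 m (fully in); spring: 1 N to start, 5 N fully in, then a hard stop; springs back
- key_start (a joint): travel into the panel of the start key: the wide bar (30 x 18 mm), at the right end (tumbler -y); centre of its top -75 mm along y from point key_down_top. Black. 0 (out) to 0.004 m (fully in); spring: 1 N to start, 5 N fully in, then a hard stop; springs back
- hammer: a small hammer about 240 mm long lying on the bench; a bystander: leave it alone
- brush: a bench brush lying on the bench; a bystander: leave it alone
- pliers: black-handled pliers 180 mm long lying on the bench; a bystander: leave it alone
- bench_block: a square steel block 75 x 75 x 22 mm; a bystander: leave it alone
- compound_bar: a bar of polishing compound 110 x 45 x 34 mm; a bystander: leave it alone
- jar: a lidded jar 60 mm across, 85 mm tall; a bystander: leave it alone

How it is judged:
By the outcome, as a careful person would: the job done as asked, in the order asked, and still so for the second after the job is handed in, with the robot touching nothing.
It also fails if it takes over 72 s, if anything falls off the work surface, if the arm or the gripper's body presses on something with over 40 N, if the wrist force passes 120 N, or if a joint passes its speed limit or range.

## Working session

There is one attempt and no reset: what is moved stays moved. The work goes in short steps, Python scripts to look and compute and a tool call to move; the robot and the scene stay as the last step left them, time stands still between calls to the robot, and variables do not carry over. Pictures are saved under pics/ and viewed, at most 10 in all, crops included, and the job is handed in when it is done.

Besides the shell and the picture viewer there is one more tool, called after "Emit:" in YAML: its name, and indented under it one key for each argument. jog_arm: Moves the arm, as the interface text tells. Its arguments: {"type":"object","properties":{"targets":{"type":"array"},"newtons":{"type":"number"}},"required":["targets"]}

```bash
mkdir -p pics; python3 - <<'E'
from bench import manip
import cv2
for n in("side","top"):
    cv2.imwrite(f"pics/{n}0.png",manip.grab_frame(n)[:,:,::-1]); print(n,manip.camera_params(n))
print(manip.sense())
E
```

```text
side {'vfov': 48.48943425179175, 'cx': 320.42949172422163, 'cy': 197.50617480463572, 'origin': array([0.17984316, 1.03370846, 0.8859984 ]), 'rotation': array([ 0.08322994, -0.1726128 ,  0.87854204, -0.43754026])}
top {'vfov': 46.076714237627286, 'cx': 314.34284566362953, 'cy': 196.02458911156867, 'origin': array([0.35089329, 0.08119218, 1.35808647]), 'rotation': array([ 0.04865137, -0.69840305,  0.712001  , -0.0540444 ])}
{'time_s': 0.1, 'qpos': array([-1.49327433e+00,  1.81512516e-01,  1.60786442e+00, -1.17798892e-05,
        1.35380093e+00, -2.06294515e-01]), 'joint_velocities': array([-0.00166449, -0.00180878, -0.00106588,  0.00048549,  0.000102  ,
        0.00053173]), 'effort': array([ 4.45620117e-04, -4.45875549e+01, -3.52238417e+01, -2.54955039e-04,
        4.14811875e-03,  1.25956649e-05]), 'tcp_pos': array([ 0.16099217, -0.55152104,  0.24146956]), 'orientation': array([-7.91331357e-04,  9.89947418e-01,  1.41433662e-01,  4.52586369e-05]), 'contact_force': array([ 0.81159575,  1.0616496 , -0.61509971]), 'moment': array([-0.00471658, -0.00747044,  0.07240401]), 'gripper_force': 0.0, 'gripper_width': 0.9986479660309407}
```

View pics/top0.png

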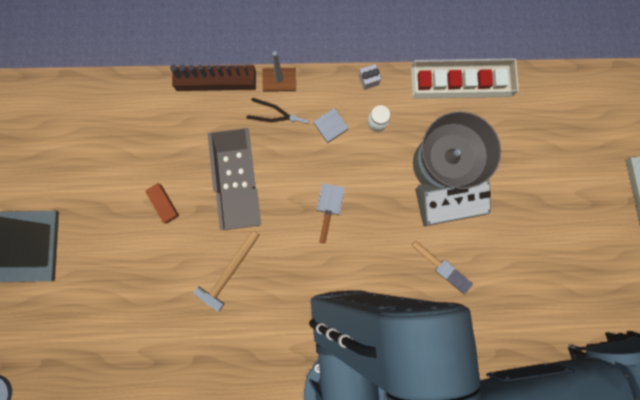

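View pics/side0.png

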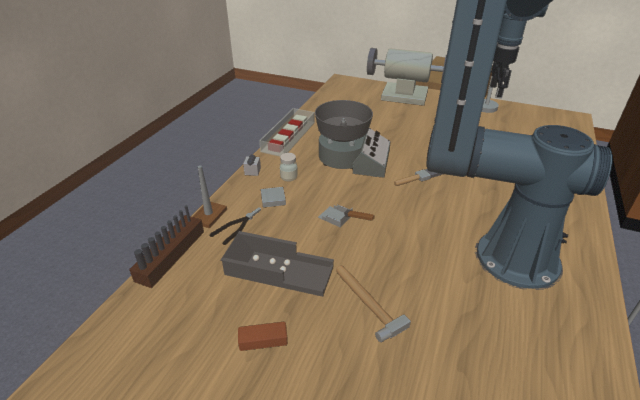

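The top view shows the bin at about (235,180), scoop at (328,210), tumbler at (457,160), with its panel below it and facing the robot. The side view confirms this layout. Next I'll enlarge both for corner picking.

```bash
python3 - <<'E'
import cv2
t=cv2.imread("pics/top0.png"); s=cv2.imread("pics/side0.png")
a=cv2.resize(t[110:250,200:350],None,fx=4,fy=4,interpolation=cv2.INTER_CUBIC)
cv2.imwrite("pics/c1.png",a)
b=cv2.resize(s[95:295,215:400],None,fx=3,fy=3,interpolation=cv2.INTER_CUBIC)
cv2.imwrite("pics/c2.png",b)
a=cv2.resize(t[105:230,405:510],None,fx=4,fy=4,interpolation=cv2.INTER_CUBIC)
cv2.imwrite("pics/c3.png",a)
E
```

```text
(no output)
```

View pics/c1.png

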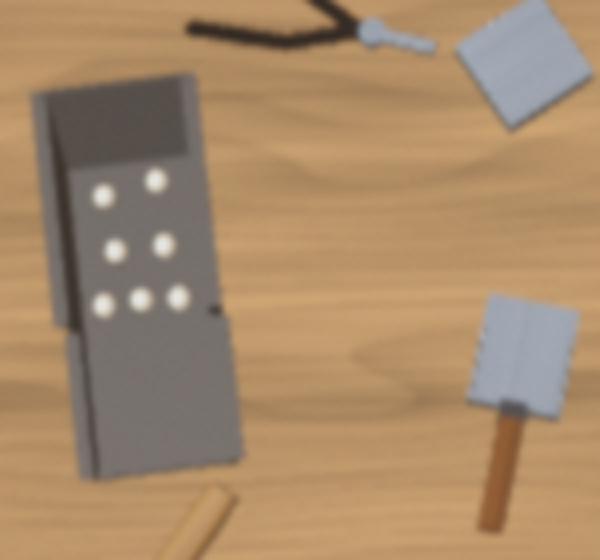

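View pics/c2.png

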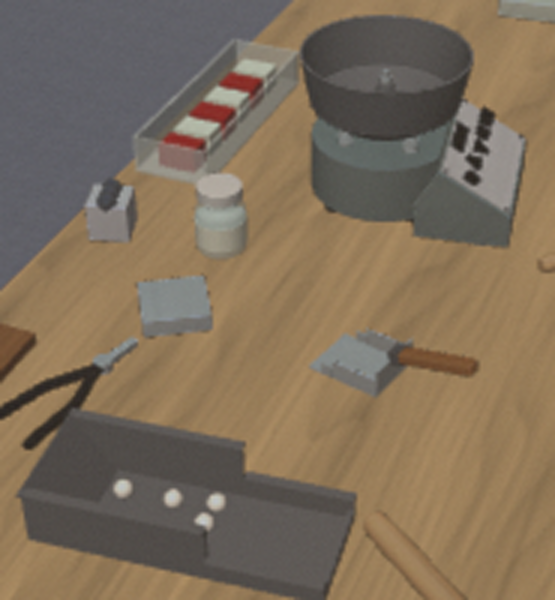

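View pics/c3.png

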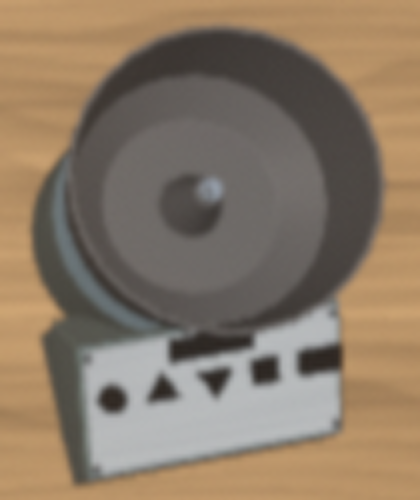

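Emit:
jog_arm:
  targets:
    - [[0, 0, -60], 0, 1]
    - [[0, 0, -60], 0, 1]
    - [[0, 0, -60], 0, 1]
    - [[0, 0, -60], 0, 1]
    - [[0, 0, -60], 0, 1]
    - [[0, 0, -60], 0, 1]
    - [[0, 0, -60], 0, 1]
    - [[0, 0, -60], 0, 1]

```text
time_s: 1.1
tcp_pos: [0.161, -0.5513, 0.724]
orientation: [0.0, 0.99, 0.141, -0.0]
contact_force: [0.2, -2.1, 1.1]
gripper_width: 0.999
gripper_force: 0.0
```

```bash
cat > h.py <<'E'
import numpy as np
from scipy.spatial.transform import Rotation as R
from scipy.optimize import least_squares
P={'side':(48.48943425179175,320.42949172422163,197.50617480463572,[0.17984316,1.03370846,0.8859984],[0.08322994,-0.1726128,0.87854204,-0.43754026]),
'top':(46.076714237627286,314.34284566362953,196.02458911156867,[0.35089329,0.08119218,1.35808647],[0.04865137,-0.69840305,0.712001,-0.0540444])}
def proj(c,X):
    v,cx,cy,o,q=P[c]; f=200/np.tan(np.radians(v)/2)
    p=(np.atleast_2d(X)-o)@R.from_quat(q,scalar_first=True).as_matrix()
    return np.c_[cx+f*p[:,0]/p[:,2],cy+f*p[:,1]/p[:,2]]
def tri(ut,us,x0=(.5,0,.05)):
    g=lambda X:np.r_[proj('top',X)[0]-ut,proj('side',X)[0]-us]
    r=least_squares(g,x0); return r.x,r.fun
def fit(pts,x0):  # pts: (cam, obj xyz m, uv); solves x,y,yaw,z
    def g(s):
        Rz=R.from_euler('z',s[2]).as_matrix()
        return np.concatenate([proj(c,Rz@np.array(X)+[s[0],s[1],s[3]])[0]-uv for c,X,uv in pts])
    r=least_squares(g,x0,loss='soft_l1'); return r.x,r.fun.reshape(-1,2)
c1=lambda u,v:np.array([200+u/4-.4,110+v/4-.4]); c3=lambda u,v:np.array([405+u/4-.4,105+v/4-.4]); c2=lambda u,v:np.array([215+u/3-.3,95+v/3-.3])
E
python3 - <<'E'
from h import *
np.set_printoptions(precision=4,suppress=True)
S=[('top',(.0435,.034,.001),c1(490,293)),('top',(.0435,-.034,.001),c1(578,310)),('top',(-.04,.034,.032),c1(468,402)),('top',(-.04,-.034,.032),c1(560,418)),
('top',(-.130,0,.065),c1(490,532)),('side',(-.130,0,.06),c2(475,366)),('side',(.0435,.034,.001),c2(312,362)),('side',(-.04,.034,.0),c2(375,394))]
print('scoop',*fit(S,[.45,.05,0,0]))
B=[('top',(.15,.053,.062),c1(33,93)),('top',(.15,-.053,.062),c1(195,75)),('top',(-.125,.053,.014),c1(85,480)),('top',(-.125,-.053,.014),c1(242,460)),
('side',(.15,.053,.062),c2(22,493)),('side',(-.125,-.053,.014),c2(355,495)),('side',(-.125,.053,0),c2(322,597)),('side',(.15,-.053,.062),c2(75,412))]
for b in B[:0]:pass
print('bin',*fit(B,[.5,.3,0,0]))
# tumbler: rim circle extremes
def rim(c,s):
    a=np.linspace(0,6.2832,721); q=proj(c,np.c_[s[0]+.102*np.cos(a),s[1]+.102*np.sin(a),0*a+s[2]]); return np.r_[q.min(0),q.max(0)]
obs=[np.r_[c3(70,28),c3(383,332)],np.r_[c2(301,16),c2(471,104)]]
r=least_squares(lambda s:np.r_[rim('top',s)-obs[0],rim('side',s)[[0,2,1]]-obs[1][[0,2,1]]],[.55,-.3,.19]); print('rim',r.x,r.fun)
kt=[(112,400),(163,387),(216,382),(265,370),(320,360)];ks=[(472,177),(477,160),(482,146),(485,130),(489,114)]
for a,b in zip(kt,ks): print('key',*tri(c3(*a),c2(*b)))
for u in [(103,196),(156,181),(115,251),(164,245),(103,305),(140,299),(178,297)]:
    f=lambda s:proj('top',[s[0],s[1],.013])[0]-c1(*u); print('ball',least_squares(f,[.5,.3]).x)
for n,u,z in [('pliers',(190,28),.01),('pl',(435,47),.01),('blk',(455,48),.022),('blk',(510,130),.022),('ham',(222,487),.015)]:
    f=lambda s:proj('top',[s[0],s[1],z])[0]-c1(*u); print(n,least_squares(f,[.5,.3]).x)
E
```

```text
scoop [ 0.5368  0.0225 -0.2213  0.0055] [[-0.2113  0.14  ]
 [ 0.6639  0.5185]
 [-0.3154 -0.4816]
 [ 0.2878  0.3269]
 [-0.0628  0.2156]
 [-0.1386 -0.7819]
 [-1.3907  0.4818]
 [ 0.164   0.1562]]
bin [0.5838 0.2931 0.1212 0.0034] [[ 1.1823 -0.0061]
 [-2.088  -0.5356]
 [ 2.2952  0.7019]
 [ 0.0159  0.4998]
 [-1.0741 -1.8214]
 [ 0.1216  2.575 ]
 [ 1.0697  1.2576]
 [-2.2    -0.9286]]
rim [ 0.6363 -0.3086  0.1858] [-0.4604 -0.6452  0.8577  1.0143 -1.3019  0.5422  0.4811]
key [ 0.5071 -0.2542  0.0813] [ 0.0618  0.2651 -0.3383 -0.0555]
key [ 0.5139 -0.2893  0.0835] [ 0.1644  0.706  -0.9172 -0.1503]
key [ 0.5176 -0.3264  0.0814] [ 0.1094  0.4727 -0.6244 -0.1014]
key [ 0.5246 -0.3597  0.0845] [ 0.1357  0.5861 -0.7872 -0.1279]
key [ 0.5306 -0.3974  0.086 ] [ 0.1304  0.5643 -0.7716 -0.1249]
ball [0.6631 0.3267]
ball [0.6736 0.2881]
ball [0.622  0.3177]
ball [0.6258 0.2821]
ball [0.5823 0.3261]
ball [0.5862 0.2993]
ball [0.5872 0.2718]
pliers [0.7901 0.2638]
pl [0.7723 0.0823]
blk [0.7675 0.0676]
blk [0.7048 0.0286]
ham [0.4488 0.24  ]
```

Emit:
jog_arm:
  targets:
    - [[0, 0, -60], 0, 1]
    - [[0, 0, -60], 0, 1]
    - [[0, 0, -60], 0, 1]
    - [[0, 0, -60], 0, 1]
    - [[0, 0, -60], 0, 1]
    - [[0, 0, -60], 0, 1]

```text
time_s: 1.85
tcp_pos: [0.1211, -0.4148, 0.8623]
orientation: [0.059, 0.988, 0.141, 0.008]
contact_force: [-0.4, -0.5, -0.0]
gripper_width: 0.995
gripper_force: 0.0
```

Emit:
jog_arm:
  targets:
    - [[0, 0, 60], 0, 1]
    - [[0, 0, 60], 0, 1]
    - [[0, 0, 60], 0, 1]

```text
time_s: 2.22
tcp_pos: [0.1269, -0.4354, 0.6968]
orientation: [0.059, 0.988, 0.141, 0.009]
contact_force: [-0.2, -1.0, -0.1]
gripper_width: 1.002
gripper_force: 0.0
```

```bash
python3 - <<'E'
from bench import manip
from h import *
s=manip.sense(); print(s['qpos'].round(3),s['tcp_pos'].round(4)); print(R.from_quat(s['orientation'],scalar_first=True).as_matrix().round(3))
E
```

```text
[-1.574 -0.127  1.023  0.04   2.131 -0.263] [ 0.1269 -0.4354  0.6968]
[[ 0.96   0.278  0.034]
 [ 0.28  -0.953 -0.114]
 [ 0.     0.119 -0.993]]
```

Emit:
jog_arm:
  targets:
    - [[43, -37, 10], 0, 1]
    - [[43, -37, 10], 0, 1]
    - [[43, -37, 10], 0, 1]
    - [[43, -37, 10], 0, 1]
    - [[43, -37, 10], 0, 1]
    - [[43, -37, 10], 0, 1]
    - [[43, -37, 10], 0, 1]
    - [[43, -37, 10], 0, 1]
    - [[43, -37, 10], 0, 1]
    - [[43, -37, 10], 0, 1]
    - [[43, -37, 10], 0, 1]
    - [[43, -37, 10], 0, 1]

```text
time_s: 3.72
tcp_pos: [0.5036, 0.1204, 0.5268]
orientation: [0.059, 0.988, 0.141, 0.008]
contact_force: [0.6, -0.3, 0.4]
gripper_width: 1.0
gripper_force: 0.0
```

```bash
cat > st.py <<'E'
from bench import manip
from h import *
s=manip.sense(); M=R.from_quat(s['orientation'],scalar_first=True).as_matrix()
p=s['tcp_pos']; t=M[:,2]
print('t',s['time_s'],'q',s['qpos'].round(2),'p',p.round(4),'bearing',np.degrees(np.arctan2(p[1],p[0])).round(1),'r',np.hypot(*p[:2]).round(3))
print(M.round(3).tolist(),'tilt',np.degrees(np.arccos(-t[2])).round(1),'az',np.degrees(np.arctan2(t[1],t[0])).round(1))
E
python3 st.py
```

```text
t 3.725 q [ 0.08 -0.03  1.28 -0.12  1.86  1.33] p [0.5036 0.1204 0.5268] bearing 13.4 r 0.518
[[0.96, 0.278, 0.033], [0.28, -0.953, -0.114], [0.0, 0.119, -0.993]] tilt 6.8 az -73.7
```

Emit:
jog_arm:
  targets:
    - [[60, -30, 0], 0, 1]
    - [[60, -10, 0], 0, 1]
    - [[60, -6, 0], 0, 1]
    - [[60, -6, 0], 0, 1]
    - [[60, -6, 0], 0, 1]
    - [[60, -6, 0], 0, 1]
    - [[60, -6, 0], 0, 1]
    - [[60, -6, 0], 0, 1]

```text
time_s: 4.72
tcp_pos: [0.8186, 0.2766, 0.4501]
orientation: [0.05, 0.986, 0.144, 0.063]
contact_force: [0.2, -0.2, 0.9]
gripper_width: 0.999
gripper_force: 0.0
```

```bash
python3 st.py
```

```text
t 4.725 q [ 0.23  0.83  0.3  -0.12  1.89  1.47] p [0.8186 0.2766 0.4501] bearing 18.7 r 0.864
[[0.95, 0.278, 0.139], [0.291, -0.953, -0.08], [0.11, 0.116, -0.987]] tilt 9.2 az -29.9
```

Emit:
jog_arm:
  targets:
    - [[60, -6, 0], 0, 1]
    - [[60, -6, 0], 0, 1]
    - [[60, -6, 0], 0, 1]
    - [[60, -6, 0], 0, 1]
    - [[60, -6, 0], 0, 1]
    - [[60, -6, 0], 0, 1]

```text
time_s: 5.48
tcp_pos: [0.9077, 0.3235, 0.4006]
orientation: [0.029, 0.973, 0.149, 0.175]
contact_force: [-0.3, -0.3, 0.8]
gripper_width: 1.0
gripper_force: 0.0
```

```bash
python3 st.py
```

```text
t 5.475 q [ 0.25  0.9   0.3  -0.09  1.59  1.5 ] p [0.9077 0.3235 0.4006] bearing 19.6 r 0.964
[[0.894, 0.281, 0.349], [0.301, -0.954, -0.003], [0.332, 0.108, -0.937]] tilt 20.5 az -0.5
```

Emit:
jog_arm:
  targets:
    - [[54, -25, 12], 0, 1]
    - [[54, -25, 12], 0, 1]
    - [[54, -25, 12], 0, 1]
    - [[54, -25, 12], 0, 1]

```text
time_s: 5.98
tcp_pos: [0.9363, 0.4147, 0.3643]
orientation: [0.01, 0.957, 0.153, 0.246]
contact_force: [0.0, 0.2, -0.5]
gripper_width: 0.998
gripper_force: 0.0
```

```bash
python3 st.py
```

```text
t 5.975 q [ 0.33  0.97  0.3  -0.1   1.39  1.58] p [0.9363 0.4147 0.3643] bearing 23.9 r 1.024
[[0.833, 0.287, 0.473], [0.297, -0.953, 0.055], [0.467, 0.094, -0.879]] tilt 28.5 az 6.7
```

```bash
python3 - <<'E'
from h import *
np.set_printoptions(precision=4,suppress=True)
B=[('top',(.15,.053,.062),c1(33,93)),('top',(.15,-.053,.0),c1(195,75)),('top',(-.125,.053,.026),c1(80,480)),('top',(-.125,-.053,.0),c1(243,460)),
('side',(.15,.053,.062),c2(22,493)),('side',(.15,.053,.0),c2(28,537)),('side',(-.125,-.053,.026),c2(356,494)),('side',(-.125,.053,0),c2(324,599)),('side',(.15,-.053,.062),c2(75,411))]
s,f=fit(B,[.5,.3,0,0]);print('bin',s,f)
b=np.array([[.6631,.3267],[.6736,.2881],[.622,.3177],[.6258,.2821],[.5823,.3261],[.5862,.2993],[.5872,.2718]])-s[:2]
c,n=np.cos(s[2]),np.sin(s[2]);print(b@np.array([[c,-n],[n,c]]))
# handle height from two views: handle end top
print(tri(c1(491,530),c2(474,364)))
print(tri(c1(490,293),c2(312,362)))
E
```

```text
bin [0.5836 0.2948 0.1234 0.0043] [[ 0.3812  0.0256]
 [ 0.0314  5.4479]
 [ 2.1775  0.4681]
 [-0.2582  0.8969]
 [-1.4413 -1.5327]
 [-0.4107  0.3892]
 [-0.2914 -0.1333]
 [ 0.2888  0.7784]
 [-2.5917 -0.3871]]
[[ 0.0828  0.0219]
 [ 0.0884 -0.0177]
 [ 0.0409  0.018 ]
 [ 0.0403 -0.0178]
 [ 0.0025  0.0312]
 [ 0.0031  0.0041]
 [ 0.0007 -0.0233]]
(array([0.4115, 0.0498, 0.0638]), array([ 0.053 ,  0.239 , -0.2564, -0.039 ]))
(array([0.5848, 0.0451, 0.0088]), array([ 0.1783,  0.6408, -0.6953, -0.1473]))
```

Emit:
jog_arm:
  targets:
    - [[-40, 15, 0], 5.7, 1]
    - [[-55, 20, 0], 5.7, 1]
    - [[-55, 20, 0], 0, 1]

```text
time_s: 6.35
tcp_pos: [0.826, 0.3346, 0.3011]
orientation: [-0.012, 0.967, 0.065, 0.246]
contact_force: [0.8, -0.6, 0.9]
gripper_width: 1.003
gripper_force: 0.0
```

```bash
python3 st.py
```

```text
t 6.35 q [ 0.28  0.56  1.07 -0.09  1.03  1.74] p [0.826  0.3346 0.3011] bearing 22.1 r 0.891
[[0.87, 0.131, 0.474], [0.12, -0.991, 0.055], [0.477, 0.009, -0.879]] tilt 28.5 az 6.6
```

```bash
cat > go.py <<'E'
import sys
from st import *
# args: waypoints x,y,z (m) ; prints tool-frame mm from measured/prev
q=p
for a in sys.argv[1:]:
    w=np.array(eval(a)); print(a,'->',((w-q)*1000@M).round(1)); q=w
E
python3 go.py .415,.041,.2 .4185,.0415,.11 .4567,.0418,.040
```

```text
t 6.35 q [ 0.28  0.56  1.07 -0.09  1.03  1.74] p [0.826  0.3346 0.3011] bearing 22.1 r 0.891
[[0.87, 0.131, 0.474], [0.12, -0.991, 0.055], [0.477, 0.009, -0.879]] tilt 28.5 az 6.6
.415,.041,.2 -> [-441.2  236.2 -122.3]
.4185,.0415,.11 -> [-39.9  -0.8  80.8]
.4567,.0418,.040 -> [-0.1  4.1 79.6]
```

Emit:
jog_arm:
  targets:
    - [[-49, 26, -14], 0, 1]
    - [[-49, 26, -14], 0, 1]
    - [[-49, 26, -14], 0, 1]
    - [[-49, 26, -14], 0, 1]
    - [[-49, 26, -14], 0, 1]
    - [[-49, 26, -14], 0, 1]
    - [[-49, 26, -14], 0, 1]
    - [[-49, 26, -14], 0, 1]
    - [[-49, 26, -14], 0, 1]
    - [[-20, 0, 30], 0, 1]
    - [[-10, 0, 20], 0, 1]
    - [[0, 0, 0], 0, 1]

```text
time_s: 7.85
tcp_pos: [0.4109, 0.0431, 0.1449]
orientation: [-0.013, 0.967, 0.065, 0.244]
contact_force: [0.6, 0.8, 0.3]
gripper_width: 1.005
gripper_force: 0.0
```

```bash
python3 go.py .4567,.0418,.040
```

```text
t 7.85 q [-0.36 -0.46  2.45  0.34  0.73  0.87] p [0.4109 0.0431 0.1449] bearing 6.0 r 0.413
[[0.872, 0.132, 0.471], [0.12, -0.991, 0.056], [0.475, 0.007, -0.88]] tilt 28.3 az 6.8
.4567,.0418,.040 -> [-10.1   6.6 113.9]
```

Emit:
jog_arm:
  targets:
    - [[-10, 7, 10], -9.7, 1]
    - [[0, 0, 24], -9.7, 1]
    - [[0, 0, 28], 0, 1]
    - [[0, 0, 28], 0, 1]
    - [[0, 0, 14], 0, 1]
    - [[0, 0, 10], 0, 1]
    - [[0, 0, 0], 0, 0.9]

```text
time_s: 8.72
tcp_pos: [0.4594, 0.0414, 0.0419]
orientation: [0.029, 0.942, 0.228, 0.245]
contact_force: [-0.0, 0.4, -0.8]
gripper_width: 0.901
gripper_force: 0.0
```

```bash
python3 go.py .4567,.0418,.040; python3 - <<'E'
from bench import manip
import cv2,numpy as np
t=manip.grab_frame("top")[:,:,::-1]; s=manip.grab_frame("side")[:,:,::-1]
a=cv2.resize(t[150:290,250:400],None,fx=2.6,fy=2.6,interpolation=cv2.INTER_CUBIC)
b=cv2.resize(s[160:300,290:440],None,fx=2.6,fy=2.6,interpolation=cv2.INTER_CUBIC)
cv2.imwrite("pics/g1.png",np.hstack([a,b]))
E
```

```text
t 8.725 q [-0.31  0.02  2.38  0.64  0.34  0.22] p [0.4594 0.0414 0.0419] bearing 5.1 r 0.461
[[0.777, 0.415, 0.474], [0.444, -0.894, 0.057], [0.447, 0.166, -0.879]] tilt 28.5 az 6.8
.4567,.0418,.040 -> [-2.7 -1.8  0.4]
```

View pics/g1.png

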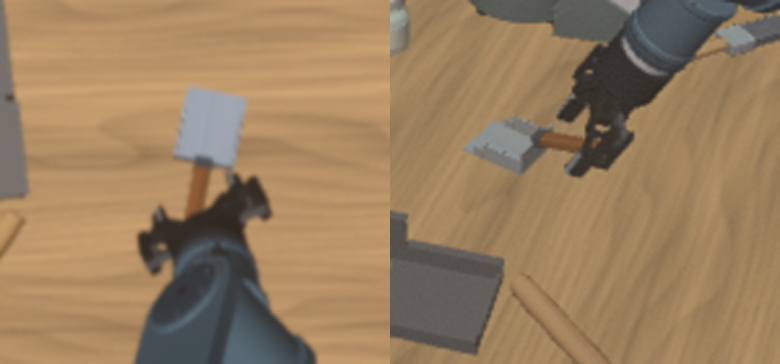

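The picture shows the fingers straddling the handle, but the jaw line is turned the wrong way (left finger at about (150,240), right at (250,195)). I'll twist back by +39°, close loosely, then swing the scoop to the bin's heading.

Emit:
jog_arm:
  targets:
    - [[0, 0, 0], 9.7, 0.9]
    - [[0, 0, 0], 9.7, 0.9]
    - [[0, 0, 0], 9.7, 0.9]
    - [[-2, -1, 0], 9.7, 0.6]
    - [[0, 0, 0], 0, 0.3]
    - [[0, 0, 0], 0, 0.3]
    - [[0, 0, 0], 0, 0.3]
  newtons: 20

```text
time_s: 9.7
tcp_pos: [0.4573, 0.042, 0.0413]
orientation: [-0.053, 0.964, -0.097, 0.241]
contact_force: [-0.1, -0.8, 1.1]
gripper_width: 0.297
gripper_force: 0.0
```

Emit:
jog_arm:
  targets:
    - [[0, 0, 0], -5, 0.27]
    - [[0, 0, 0], -5, 0.27]
    - [[0, 0, 0], -5, 0.27]
    - [[0, 0, 0], -4.4, 0.27]
    - [[0, 0, 0], 0, 0.1]
    - [[0, 0, 0], 0, 0]
    - [[0, 0, 0], 0, 0]
    - [[0, 0, 0], 0, 0]
  newtons: 20

```text
time_s: 10.7
tcp_pos: [0.4572, 0.042, 0.0411]
orientation: [-0.012, 0.967, 0.065, 0.246]
contact_force: [-0.1, -0.1, 1.2]
gripper_width: 0.206
gripper_force: 24.5
```

```bash
python3 st.py; python3 - <<'E'
from bench import manip
import cv2,numpy as np
t=manip.grab_frame("top")[:,:,::-1]; s=manip.grab_frame("side")[:,:,::-1]
a=cv2.resize(t[150:290,250:400],None,fx=2.6,fy=2.6,interpolation=cv2.INTER_CUBIC)
b=cv2.resize(s[160:300,290:440],None,fx=2.6,fy=2.6,interpolation=cv2.INTER_CUBIC)
cv2.imwrite("pics/g2.png",np.hstack([a,b]))
E
```

```text
t 10.7 q [-0.31  0.02  2.39  0.64  0.33  0.56] p [0.4572 0.042  0.0411] bearing 5.3 r 0.459
[[0.87, 0.132, 0.475], [0.12, -0.991, 0.055], [0.478, 0.009, -0.878]] tilt 28.6 az 6.7
```

View pics/g2.png

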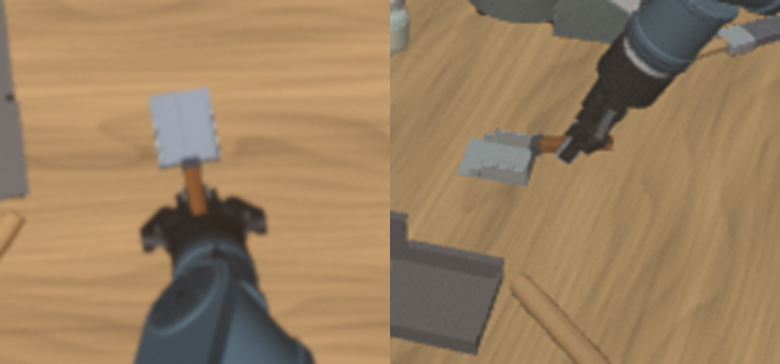

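The scoop is gripped at width 0.206, about 17.5 mm, and now points along the bin. In the left half the lip corners are at (150,97) and (210,89), and the back corners at (160,168) and (219,160).

```bash
python3 - <<'E'
from h import *
np.set_printoptions(precision=4,suppress=True)
a=lambda u,v:np.array([250+u/2.6-.3,150+v/2.6-.3]); b=lambda u,v:np.array([290+(u-390)/2.6-.3,160+v/2.6-.3])
S=[('top',(.0435,.034,.001),a(150,97)),('top',(.0435,-.034,.001),a(210,89)),('top',(-.04,.034,.032),a(160,168)),('top',(-.04,-.034,.032),a(219,160)),
('side',(.0435,.034,.001),b(460,177)),('side',(-.04,.034,0),b(530,186))]
s,f=fit(S,[.54,.05,.1,0]);print('scoop',s,np.degrees(s[2]),f)
bn=np.array([.5836,.2948]);c,n=np.cos(.1222),np.sin(.1222);Q=np.array([[c,-n],[n,c]])
tcp=np.array([.4572,.042])
for X in(-.057,.0595):
    w=bn+Q@[X,.004]; print(X,'origin',w,'tcp',tcp+w-s[:2],'nominal', w+(tcp-np.array([.4529,.0414]))-.086*np.array([np.cos(s[2]),np.sin(s[2])]))
E
```

```text
scoop [ 0.5356  0.05    0.1278 -0.0007] 7.322610062699431 [[-0.2094  0.7293]
 [-0.3146  0.4615]
 [ 0.1138  0.4048]
 [ 1.1199 -0.0073]
 [-1.0154 -1.0416]
 [-1.1282  0.4932]]
-0.057 origin [0.5265 0.2918] tcp [0.4481 0.2838] nominal [0.4455 0.2815]
0.0595 origin [0.6422 0.306 ] tcp [0.5637 0.298 ] nominal [0.5612 0.2957]
```

Emit:
jog_arm:
  targets:
    - [[0, 0, 0], 0, 0]
    - [[0, 0, 0], 0, 0]
    - [[15, 0, -26], 0, 0]
    - [[24, 0, -44], 0, 0]
    - [[0, 0, 0], 0, 0]
  newtons: 80

```text
time_s: 11.42
tcp_pos: [0.4605, 0.0421, 0.1254]
orientation: [-0.01, 0.966, 0.066, 0.25]
contact_force: [0.6, -0.5, -1.0]
gripper_width: 0.195
gripper_force: 78.5
```

```bash
python3 st.py; python3 - <<'E'
from bench import manip
import cv2,numpy as np
t=manip.grab_frame("top")[:,:,::-1]; s=manip.grab_frame("side")[:,:,::-1]
cv2.imwrite("pics/t3.png",t);cv2.imwrite("pics/s3.png",s)
E
```

```text
t 11.425 q [-0.3  -0.23  2.36  0.37  0.57  0.87] p [0.4605 0.0421 0.1254] bearing 5.2 r 0.462
[[0.866, 0.133, 0.482], [0.123, -0.991, 0.053], [0.485, 0.013, -0.875]] tilt 29.0 az 6.3
```

```bash
python3 go.py .447,.283,.135 .447,.283,.06 .447,.283,.045 .562,.297,.045
```

```text
t 11.525 q [-0.3  -0.23  2.37  0.37  0.57  0.86] p [0.4575 0.0431 0.121 ] bearing 5.4 r 0.46
[[0.87, 0.133, 0.475], [0.121, -0.991, 0.056], [0.478, 0.009, -0.878]] tilt 28.6 az 6.7
.447,.283,.135 -> [  26.7 -239.    -4. ]
.447,.283,.06 -> [-35.9  -0.7  65.9]
.447,.283,.045 -> [-7.2 -0.1 13.2]
.562,.297,.045 -> [101.7   1.4  55.4]
```

Emit:
jog_arm:
  targets:
    - [[10, -20, -8], 0, 0]
    - [[6, -36, 0], 0, 0]
    - [[4, -42, 0], 0, 0]
    - [[4, -42, 2], 0, 0]
    - [[2, -42, 2], 0, 0]
    - [[2, -37, 0], 0, 0]
    - [[0, -20, 0], 0, 0]
    - [[0, 0, 0], 0, 0]

```text
time_s: 12.52
tcp_pos: [0.4464, 0.2836, 0.1326]
orientation: [-0.012, 0.968, 0.067, 0.243]
contact_force: [-0.1, -0.1, -1.2]
gripper_width: 0.194
gripper_force: 78.6
```

```bash
python3 go.py .447,.283,.06 .447,.283,.045; python3 - <<'E'
from bench import manip
import cv2,numpy as np
t=manip.grab_frame("top")[:,:,::-1]; s=manip.grab_frame("side")[:,:,::-1]
a=cv2.resize(t[110:250,190:340],None,fx=2.6,fy=2.6,interpolation=cv2.INTER_CUBIC)
b=cv2.resize(s[190:330,210:360],None,fx=2.6,fy=2.6,interpolation=cv2.INTER_CUBIC)
cv2.imwrite("pics/g4.png",np.hstack([a,b]))
E
```

```text
t 12.525 q [ 0.43 -0.01  2.14 -0.28  0.55  2.06] p [0.4464 0.2836 0.1326] bearing 32.4 r 0.529
[[0.872, 0.136, 0.47], [0.124, -0.991, 0.055], [0.473, 0.01, -0.881]] tilt 28.2 az 6.7
.447,.283,.06 -> [-33.9  -0.1  64.2]
.447,.283,.045 -> [-7.1 -0.2 13.2]
```

View pics/g4.png

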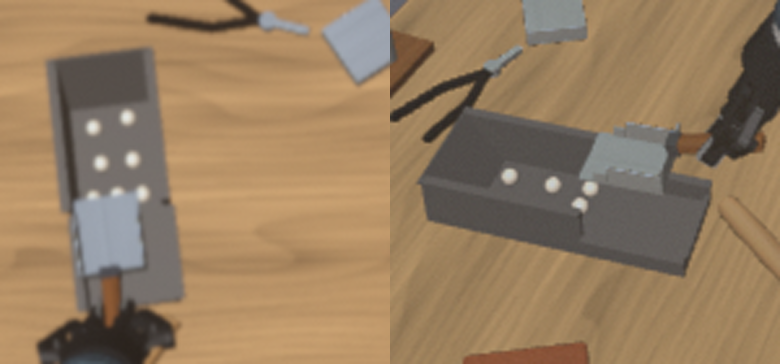

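The scoop hangs level above the bin's free floor. In the left half, the lip runs from (74,203) to (139,193), and all seven balls lie ahead of it.

```bash
python3 - <<'E'
from h import *
np.set_printoptions(precision=4,suppress=True)
a=lambda u,v:np.array([190+u/2.6-.3,110+v/2.6-.3]); b=lambda u,v:np.array([210+(u-390)/2.6-.3,190+v/2.6-.3])
S=[('top',(.0435,.034,.001),a(74,203)),('top',(.0435,-.034,.001),a(139,193)),('top',(-.04,.034,.032),a(83,277)),('top',(-.04,-.034,.032),a(146,268)),
('side',(.0435,.034,.001),b(581,180)),('side',(-.04,.034,0),b(667,192))]
s,f=fit(S,[.54,.25,.1,.09]);print('scoop',s,np.degrees(s[2]),f)
bn=np.array([.5836,.2948]);c,n=np.cos(.1222),np.sin(.1222);Q=np.array([[c,-n],[n,c]])
print('in bin',(s[:2]-bn)@Q)
E
```

```text
scoop [0.525  0.2897 0.1686 0.0917] 9.660460562035395 [[ 0.208   0.5495]
 [-0.1304 -0.1879]
 [-0.5331  0.9564]
 [ 0.7373 -0.3751]
 [-0.0625 -0.5576]
 [-0.654   0.4054]]
in bin [-0.0588  0.0021]
```

Emit:
jog_arm:
  targets:
    - [[-16, 0, 32], 0, 0]
    - [[-15, 0, 28], 0, 0]
    - [[-7, 0, 13], 0, 0]
    - [[-2, 0, 3], 0, 0]
    - [[0, 0, 0], 0, 0]

```text
time_s: 13.25
tcp_pos: [0.4499, 0.2817, 0.0499]
orientation: [-0.012, 0.967, 0.065, 0.246]
contact_force: [0.0, 0.1, -0.0]
gripper_width: 0.194
gripper_force: 78.6
```

```bash
python3 go.py .447,.283,.045 .557,.296,.045
```

```text
t 13.25 q [ 0.42  0.19  2.17 -0.44  0.34  2.24] p [0.4499 0.2817 0.0499] bearing 32.0 r 0.531
[[0.87, 0.132, 0.474], [0.12, -0.991, 0.055], [0.477, 0.009, -0.879]] tilt 28.5 az 6.6
.447,.283,.045 -> [-4.7 -1.8  3. ]
.557,.296,.045 -> [97.3  1.6 52.9]
```

Emit:
jog_arm:
  targets:
    - [[-2, -2, 3], 0, 0]
    - [[0, 0, 0], 0, 0]

```text
time_s: 13.5
tcp_pos: [0.4495, 0.2844, 0.0468]
orientation: [-0.012, 0.967, 0.066, 0.247]
contact_force: [0.5, 0.0, -0.7]
gripper_width: 0.197
gripper_force: 78.6
```

Emit:
jog_arm:
  targets:
    - [[-0.8, 0, 1.4], 0, 0]
    - [[0, 0, 0], 0, 0]

```text
time_s: 13.75
tcp_pos: [0.4495, 0.2845, 0.0452]
orientation: [-0.012, 0.967, 0.066, 0.247]
contact_force: [-2.0, 0.3, 1.7]
gripper_width: 0.195
gripper_force: 79.3
```

Emit:
jog_arm:
  targets:
    - [[4, 0, 3.2], 0, 0]
    - [[7.9, 0.1, 4.4], 0, 0]
    - [[7.9, 0.1, 4.3], 0, 0]
    - [[7.9, 0.1, 4.3], 0, 0]
    - [[7.9, 0.1, 4.3], 0, 0]
    - [[7.9, 0.1, 4.3], 0, 0]
    - [[7.9, 0.1, 4.3], 0, 0]
    - [[7.9, 0.1, 4.3], 0, 0]
    - [[7.9, 0.1, 4.3], 0, 0]
    - [[7.9, 0.1, 4.3], 0, 0]
    - [[6, 0, 3.3], 0, 0]
    - [[4, 0, 2.2], 0, 0]

```text
time_s: 15.25
tcp_pos: [0.5466, 0.2969, 0.0451]
orientation: [-0.012, 0.967, 0.066, 0.247]
contact_force: [-9.6, -0.3, 14.1]
gripper_width: 0.194
gripper_force: 80.9
```

```bash
python3 go.py .562,.2985,.044; cat > balls.py <<'E'
from bench import manip
from h import *
import cv2
bn=np.array([.5836,.2948]);c,n=np.cos(.1222),np.sin(.1222);Q=np.array([[c,-n],[n,c]])
im=manip.grab_frame("top"); x=im.astype(int)
m=((x.min(2)>165)&(x.max(2)-x.min(2)<40)).astype('uint8')
k,l,st,ce=cv2.connectedComponentsWithStats(m)
for i in range(1,k):
    if 200<ce[i][0]<275 and 115<ce[i][1]<235 or 415<ce[i][0]<505 and 105<ce[i][1]<200:
        w=least_squares(lambda s:proj('top',[s[0],s[1],.013])[0]-ce[i],[.5,.3]).x
        print('px',ce[i].round(1),'area',st[i,4],'binxy',((w-bn)@Q).round(4))
E
python3 balls.py
```

```text
t 15.25 q [ 0.37  0.35  1.96 -0.34  0.36  2.09] p [0.5466 0.2969 0.0451] bearing 28.5 r 0.622
[[0.869, 0.133, 0.476], [0.121, -0.991, 0.056], [0.48, 0.009, -0.877]] tilt 28.7 az 6.8
.562,.2985,.044 -> [13.   0.5  8.3]
px [223.3 151.3] area 15 binxy [0.1052 0.0255]
px [238.  153.7] area 45 binxy [ 0.0921 -0.0162]
px [232.4 153.3] area 18 binxy [ 0.0957 -0.0002]
px [218.5 155.5] area 16 binxy [0.0948 0.0407]
px [226.2 156.7] area 23 binxy [0.0881 0.0188]
px [246.2 168. ] area 19 binxy [ 0.0464 -0.0349]
```

Emit:
jog_arm:
  targets:
    - [[4.5, 0, 2], 0, 0]
    - [[4.5, 0, 2.3], 0, 0]
    - [[4, 0, 2], 0, 0]
    - [[0, 0, 0], 0, 0]

```text
time_s: 15.8
tcp_pos: [0.561, 0.2987, 0.0452]
orientation: [-0.012, 0.967, 0.066, 0.247]
contact_force: [-1.7, 0.4, 3.9]
gripper_width: 0.199
gripper_force: 79.2
```

```bash
python3 st.py; python3 balls.py; python3 - <<'E'
from bench import manip
import cv2,numpy as np
t=manip.grab_frame("top")[:,:,::-1]; s=manip.grab_frame("side")[:,:,::-1]
a=cv2.resize(t[120:220,195:275],None,fx=5,fy=5,interpolation=cv2.INTER_CUBIC)
b=cv2.resize(s[220:300,210:290],None,fx=5,fy=5,interpolation=cv2.INTER_CUBIC)
b=np.vstack([b,np.zeros((100,400,3),'uint8')])
cv2.imwrite("pics/g5.png",np.hstack([a,b]))
E
```

```text
t 15.8 q [ 0.36  0.37  1.93 -0.32  0.37  2.07] p [0.561  0.2987 0.0452] bearing 28.0 r 0.636
[[0.869, 0.133, 0.476], [0.121, -0.991, 0.056], [0.479, 0.009, -0.878]] tilt 28.7 az 6.7
px [227.5 153.3] area 65 binxy [0.0975 0.014 ]
px [236.8 153.3] area 47 binxy [ 0.094 -0.013]
px [218.4 151.9] area 17 binxy [0.1056 0.0398]
px [246.3 167.9] area 18 binxy [ 0.0467 -0.0352]
```

View pics/g5.png

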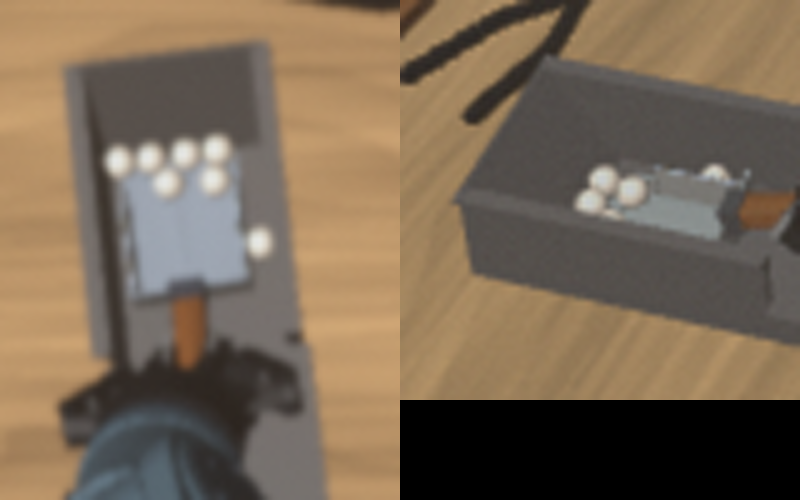

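The picture shows two balls on the blade at (165,183) and (213,180). Four more sit in a row against the end wall, at (118,160) to (217,148), and one has escaped beside the scoop at (260,242). I'll push a few millimetres more to get under the row.

Emit:
jog_arm:
  targets:
    - [[3.5, 0, 1.9], 0, 0]
    - [[3.5, 0, 1.9], 0, 0]
    - [[0, 0, 0], 0, 0]

```text
time_s: 16.32
tcp_pos: [0.5648, 0.2993, 0.045]
orientation: [-0.011, 0.967, 0.066, 0.244]
contact_force: [-33.9, -5.8, 37.7]
gripper_width: 0.194
gripper_force: 85.2
```

```bash
python3 st.py; python3 balls.py
```

```text
t 16.325 q [ 0.36  0.38  1.91 -0.31  0.38  2.05] p [0.5648 0.2993 0.045 ] bearing 27.9 r 0.639
[[0.872, 0.133, 0.471], [0.122, -0.991, 0.054], [0.474, 0.011, -0.881]] tilt 28.3 az 6.5
px [227.7 153. ] area 65 binxy [0.0985 0.0133]
px [236.9 153.2] area 50 binxy [ 0.0941 -0.0134]
px [218.4 151.9] area 17 binxy [0.1056 0.0398]
px [246.3 167.9] area 18 binxy [ 0.0467 -0.0352]
```

Emit:
jog_arm:
  targets:
    - [[-1.5, 0, -1.2], 0, 0]
    - [[0, 0, 0], 0, 0]
    - [[-3.3, 0, 1.1], 0, 0]
    - [[-3.3, 0, 1.1], 0, 0]
    - [[-3.1, 0, 1.4], 0, 0]
    - [[-3.1, 0, 1.4], 0, 0]
    - [[0, 0, 0], 0, 0]
  newtons: 30

```text
time_s: 17.25
tcp_pos: [0.5598, 0.2988, 0.0381]
orientation: [-0.013, 0.966, 0.066, 0.25]
contact_force: [-13.0, -3.6, 26.3]
gripper_width: 0.196
gripper_force: 84.2
```

```bash
python3 st.py; python3 balls.py
```

```text
t 17.25 q [ 0.36  0.39  1.93 -0.34  0.35  2.09] p [0.5598 0.2988 0.0381] bearing 28.1 r 0.635
[[0.867, 0.133, 0.48], [0.12, -0.991, 0.058], [0.484, 0.008, -0.875]] tilt 28.9 az 6.9
px [237.  151.4] area 22 binxy [ 0.0995 -0.0142]
px [217.7 152.9] area 18 binxy [0.1029 0.0421]
px [227.6 156. ] area 84 binxy [0.0897 0.0147]
px [236.8 158.8] area 30 binxy [ 0.0774 -0.011 ]
px [246.3 168. ] area 18 binxy [ 0.0464 -0.0353]
```

Emit:
jog_arm:
  targets:
    - [[-3, 0, 1.7], 0, 0]
    - [[-3, 0, 1.7], 0, 0]
    - [[-2.8, 0, 1.9], 0, 0]
    - [[0, 0, 0], 0, 0]

```text
time_s: 17.8
tcp_pos: [0.5542, 0.2979, 0.0279]
orientation: [-0.013, 0.966, 0.066, 0.249]
contact_force: [-6.9, -0.3, 15.7]
gripper_width: 0.196
gripper_force: 83.3
```

```bash
python3 st.py; python3 balls.py
```

```text
t 17.8 q [ 0.36  0.4   1.94 -0.37  0.33  2.12] p [0.5542 0.2979 0.0279] bearing 28.3 r 0.629
[[0.868, 0.133, 0.479], [0.121, -0.991, 0.058], [0.482, 0.008, -0.876]] tilt 28.8 az 6.9
px [217.2 153.2] area 17 binxy [0.102  0.0436]
px [233.9 169.3] area 82 binxy [0.0477 0.0011]
px [246.3 168. ] area 18 binxy [ 0.0464 -0.0353]
px [223.8 173.4] area 23 binxy [0.0397 0.0315]
px [238.7 172.9] area 26 binxy [ 0.0351 -0.0117]
```

```bash
cat > dump.py <<'E'
from st import *
np.set_printoptions(precision=3,suppress=True)
a=np.radians(18); az=np.radians(7)
A=np.array([[np.cos(az),-np.sin(az),0],[np.sin(az),np.cos(az),0],[0,0,1]])@R.from_euler('y',-a).as_matrix()
grip=-.006*t
pts=dict(lipc=(.0435,0,0),lip_l=(.0435,.034,0),lip_r=(.0435,-.034,0),sideR=(.028,-.034,.013),heel_l=(-.04,.034,0),heel_r=(-.04,-.034,0),wall_r=(-.04,-.034,.032),cen=(0,0,0),hend=(-.13,0,.065))
for ph in (0,-40,-60,-80,-100,-115,-130,-150):
    Rt=R.from_rotvec(np.radians(ph)*t).as_matrix(); B=Rt@A
    g=np.array([0,0,1])@B
    print(ph,'xz %.2f yz %.2f zz %.2f'%tuple(g),{k:(Rt@(grip+A@(np.array(v)-[-.086,0,.047]))*1000).round(0).astype(int).tolist() for k,v in pts.items()})
E
python3 dump.py
```

```text
t 17.85 q [ 0.36  0.4   1.94 -0.37  0.33  2.12] p [0.5542 0.2979 0.0279] bearing 28.3 r 0.629
[[0.868, 0.133, 0.479], [0.12, -0.991, 0.058], [0.482, 0.008, -0.876]] tilt 28.8 az 6.9
0 xz 0.31 yz 0.00 zz 0.95 {'lipc': [134, 16, 1], 'lip_l': [130, 50, 1], 'lip_r': [138, -17, 1], 'sideR': [119, -20, 8], 'heel_l': [51, 41, -25], 'heel_r': [59, -27, -25], 'wall_r': [49, -28, 5], 'cen': [93, 11, -13], 'hend': [-50, -6, 9]}
-40 xz 0.20 yz -0.31 zz 0.93 {'lipc': [100, 89, -13], 'lip_l': [78, 112, -23], 'lip_r': [123, 65, -2], 'sideR': [108, 55, 7], 'heel_l': [23, 53, -40], 'heel_r': [67, 5, -19], 'wall_r': [55, 8, 11], 'cen': [71, 58, -21], 'hend': [-39, -31, 13]}
-60 xz 0.07 yz -0.42 zz 0.91 {'lipc': [70, 112, -28], 'lip_l': [42, 126, -42], 'lip_r': [98, 98, -14], 'sideR': [86, 85, -3], 'heel_l': [8, 50, -48], 'heel_r': [63, 22, -20], 'wall_r': [50, 26, 9], 'cen': [52, 72, -31], 'hend': [-28, -38, 18]}
-80 xz -0.08 yz -0.47 zz 0.88 {'lipc': [35, 122, -47], 'lip_l': [5, 124, -63], 'lip_r': [64, 119, -31], 'sideR': [57, 106, -18], 'heel_l': [-5, 41, -56], 'heel_r': [54, 37, -24], 'wall_r': [3
[... 368 characters left out ...]
p_l': [-51, 87, -96], 'lip_r': [-1, 122, -66], 'sideR': [-2, 111, -50], 'heel_l': [-19, 16, -65], 'heel_r': [31, 51, -35], 'wall_r': [13, 55, -9], 'cen': [-9, 68, -65], 'hend': [4, -36, 36]}
-130 xz -0.47 yz -0.37 zz 0.80 {'lipc': [-46, 86, -93], 'lip_l': [-66, 61, -106], 'lip_r': [-26, 110, -81], 'sideR': [-25, 100, -63], 'heel_l': [-20, 3, -67], 'heel_r': [20, 52, -42], 'wall_r': [1, 55, -16], 'cen': [-22, 56, -73], 'hend': [11, -29, 40]}
-150 xz -0.58 yz -0.24 zz 0.78 {'lipc': [-65, 51, -106], 'lip_l': [-77, 20, -114], 'lip_r': [-54, 82, -98], 'sideR': [-51, 76, -79], 'heel_l': [-17, -14, -66], 'heel_r': [5, 48, -50], 'wall_r': [-15, 49, -25], 'cen': [-35, 34, -81], 'hend': [17, -18, 45]}
```

Emit:
jog_arm:
  targets:
    - [[0, 0, 0], 0, 0]
    - [[0, 0, 0], 0, 0]
    - [[4, 0.5, -8], 0, 0]
    - [[9, 1, -17], 0, 0]
    - [[14, 2, -26], 0, 0]
    - [[19, 2, -35], 0, 0]
    - [[19, 2, -35], 0, 0]
    - [[19, 2, -35], 0, 0]
    - [[14, 2, -26], 0, 0]
    - [[9, 1, -17], 0, 0]
    - [[0, 0, 0], 0, 0]
  newtons: 80

```text
time_s: 19.23
tcp_pos: [0.5528, 0.2864, 0.2523]
orientation: [-0.012, 0.967, 0.065, 0.247]
contact_force: [0.6, -0.3, -2.4]
gripper_width: 0.197
gripper_force: 81.4
```

```bash
python3 st.py; python3 - <<'E'
from bench import manip
import cv2,numpy as np
t=manip.grab_frame("top"); s=manip.grab_frame("side")
for nm,im in(("top",t),("side",s)):
    cv2.imwrite(f"pics/{nm}6.png",im[:,:,::-1])
    x=im.astype(int); m=((x.min(2)>165)&(x.max(2)-x.min(2)<40)).astype('uint8')
    k,l,st,ce=cv2.connectedComponentsWithStats(m)
    print(nm,[(ce[i].round(0).tolist(),int(st[i,4])) for i in range(1,k) if st[i,4]>8 and st[i,4]<300])
E
```

```text
t 19.225 q [ 0.34  0.01  1.85 -0.15  0.8   1.85] p [0.5528 0.2864 0.2523] bearing 27.4 r 0.623
[[0.87, 0.132, 0.476], [0.12, -0.991, 0.056], [0.479, 0.009, -0.878]] tilt 28.6 az 6.7
top [([368.0, 68.0], 42), ([470.0, 75.0], 237), ([440.0, 76.0], 242), ([372.0, 79.0], 48), ([203.0, 132.0], 27), ([224.0, 151.0], 103), ([212.0, 156.0], 32), ([229.0, 156.0], 34), ([637.0, 170.0], 141), ([247.0, 168.0], 17), ([369.0, 367.0], 44), ([318.0, 368.0], 46)]
side [([238.0, 3.0], 80), ([605.0, 42.0], 182), ([602.0, 100.0], 14), ([299.0, 117.0], 31), ([291.0, 126.0], 35), ([280.0, 136.0], 39), ([263.0, 189.0], 17), ([271.0, 193.0], 13), ([265.0, 194.0], 16), ([238.0, 197.0], 17), ([268.0, 199.0], 17), ([272.0, 255.0], 15)]
```

```bash
python3 - <<'E'
from h import *
print(tri(np.array([203,132.]),np.array([238,197.])))
print(tri(np.array([224,151.]),np.array([268,194.])))
for X in [(.683,.336,.253),(.691,.269,.253),(.604,.327,.227),(.612,.259,.227),(.62,.31,.24)]: print(X,proj('top',X).round(0),proj('side',X).round(0))
E
```

```text
(array([0.67066376, 0.33545205, 0.25824223]), array([ 0.2942351 ,  0.79678164, -0.79510834, -0.24396053]))
(array([0.62223115, 0.28552852, 0.24752159]), array([ 0.71633433,  2.111025  , -2.15146051, -0.59327877]))
(0.683, 0.336, 0.253) [[204. 128.]] [[233. 197.]]
(0.691, 0.269, 0.253) [[231. 125.]] [[244. 182.]]
(0.604, 0.327, 0.227) [[209. 163.]] [[265. 212.]]
(0.612, 0.259, 0.227) [[237. 159.]] [[275. 195.]]
(0.62, 0.31, 0.24) [[215. 155.]] [[262. 202.]]
```

View pics/top6.png

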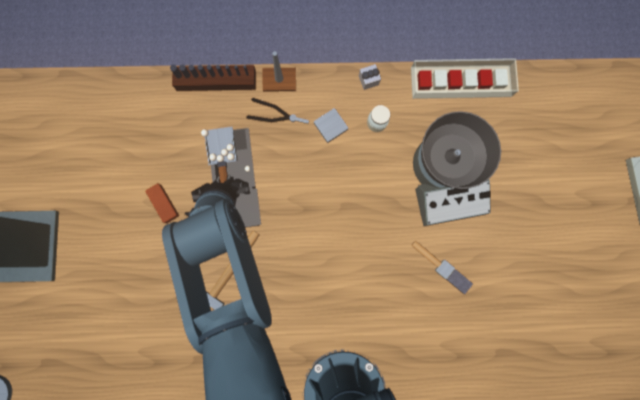

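I've now used all 10 views. The picture shows five balls well back in the scoop at about (222,153), and one perched at the front-left corner of the blade at (203,132). I'll stay low over the bin and roll the scoop right, so that ball either rolls in or drops back into the bin.

Emit:
jog_arm:
  targets:
    - [[-5, 2, 9], 0, 0]
    - [[-11, 4, 20], 0, 0]
    - [[-14, 4, 26], 0, 0]
    - [[-13, 3, 24], 0, 0]
    - [[-7, 1, 13], 0, 0]
    - [[-2, 0, 4], 0, 0]
    - [[0, 0, 0], 4, 0]
    - [[0, 0, 0], 6, 0]
    - [[0, 0, 0], 8, 0]
    - [[0, 0, 0], 8, 0]
    - [[0, 0, 0], 4, 0]
    - [[0, 0, 0], 0, 0]

```text
time_s: 20.82
tcp_pos: [0.5555, 0.272, 0.1433]
orientation: [-0.076, 0.951, -0.187, 0.236]
contact_force: [0.7, -0.3, -2.0]
gripper_width: 0.198
gripper_force: 81.3
```

```bash
cat > blobs.py <<'E'
from st import *
import cv2
for nm,bx in(("top",(195,505,100,240)),("side",(215,400,80,300))):
    im=manip.grab_frame(nm); x=im.astype(int); m=((x.min(2)>165)&(x.max(2)-x.min(2)<40)).astype('uint8')
    k,l,st,ce=cv2.connectedComponentsWithStats(m)
    print(nm,[(ce[i].round(0).tolist(),int(st[i,4])) for i in range(1,k) if 8<st[i,4]<300 and bx[0]<ce[i][0]<bx[1] and bx[2]<ce[i][1]<bx[3]])
E
python3 blobs.py
```

```text
t 20.825 q [ 0.31  0.15  1.95 -0.17  0.56  2.39] p [0.5555 0.272  0.1433] bearing 26.1 r 0.618
[[0.819, -0.319, 0.476], [-0.39, -0.919, 0.056], [0.42, -0.232, -0.878]] tilt 28.6 az 6.7
top [([255.0, 158.0], 61), ([236.0, 162.0], 29), ([245.0, 164.0], 60), ([251.0, 169.0], 28)]
side [([299.0, 117.0], 33), ([290.0, 126.0], 38), ([280.0, 137.0], 41), ([287.0, 158.0], 27), ([274.0, 212.0], 15), ([277.0, 218.0], 29), ([272.0, 255.0], 15)]
```

```bash
cat > insc.py <<'E'
import sys
from st import *
import cv2
# scoop frame from tool frame: at grasp (pivoted) scoop x elev 18deg in tool xz-plane
tw=np.radians(float(sys.argv[1])); a=np.radians(18+90-61.4-0)
t0=np.array([np.cos(np.radians(6.7))*.479,np.sin(np.radians(6.7))*.479,-.878])
az=np.radians(7); A=np.array([[np.cos(az),-np.sin(az),0],[np.sin(az),np.cos(az),0],[0,0,1]])@R.from_euler('y',-np.radians(18)).as_matrix()
B=R.from_rotvec(tw*t).as_matrix()@A
o=p-.006*t+B@np.array([.086,0,-.047])
for nm in("top","side"):
    im=manip.grab_frame(nm); x=im.astype(int); m=((x.min(2)>165)&(x.max(2)-x.min(2)<40)).astype('uint8')
    k,l,st,ce=cv2.connectedComponentsWithStats(m)
    for i in range(1,k):
        if 8<st[i,4]<300:
            g=lambda s:proj(nm,o+B@np.array([s[0],s[1],.0108]))[0]-ce[i]
            s=least_squares(g,[0,0]).x
            if abs(s[0])<.08 and abs(s[1])<.07: print(nm,ce[i].round(0),st[i,4],'scoop xy mm',(s*1000).round(0))
E
python3 insc.py 30
```

```text
t 20.925 q [ 0.31  0.15  1.95 -0.17  0.56  2.39] p [0.5552 0.2718 0.143 ] bearing 26.1 r 0.618
[[0.82, -0.319, 0.476], [-0.39, -0.919, 0.056], [0.419, -0.231, -0.878]] tilt 28.6 az 6.7
top [255. 158.] 64 scoop xy mm [  2. -19.]
top [236. 162.] 28 scoop xy mm [-25.  25.]
top [245. 164.] 60 scoop xy mm [-23.   1.]
top [251. 169.] 29 scoop xy mm [-30. -20.]
side [274. 212.] 14 scoop xy mm [ 10. -22.]
side [277. 218.] 29 scoop xy mm [-12. -16.]
```

```bash
cat > plan.py <<'E'
import sys
from st import *
# args: "x,y,z,dphi,nrows" absolute TCP targets, smooth time scaling each leg
M0=M.copy(); q=p.copy(); out=[]
for a in sys.argv[1:]:
    x,y,z,d,n=eval(a); n=int(n); w=np.array([x,y,z])
    s=np.arange(n+1)/n; s=10*s**3-15*s**4+6*s**5 if n>5 else (3*s**2-2*s**3 if n>2 else s)
    P0=q.copy(); err=0
    for i in range(n):
        tgt=P0+(w-P0)*s[i+1]; r=np.round((tgt-q)*1000@M0,0 if n>3 else 1); tw=round(d*(s[i+1]-s[i]),1)
        q=q+M0@r/1000; M0=M0@R.from_rotvec([0,0,np.radians(tw)]).as_matrix()
        out.append([r.tolist(),tw])
for k in range(0,len(out),12): print(', '.join(f"[[{r[0]:g}, {r[1]:g}, {r[2]:g}], {t_:g}, J]" for r,t_ in out[k:k+12]))
print('end',q.round(4))
E
python3 plan.py .5555,.25,.29,-30,8 .571,-.461,.275,-45,24
```

```text
t 21.025 q [ 0.31  0.15  1.95 -0.17  0.56  2.39] p [0.555  0.2717 0.1426] bearing 26.1 r 0.618
[[0.82, -0.319, 0.475], [-0.39, -0.919, 0.056], [0.419, -0.231, -0.878]] tilt 28.6 az 6.7
[[1, -0, -2], -0.5, J], [[6, -1, -11], -2.6, J], [[13, -2, -23], -5.2, J], [[16, -1, -29], -6.7, J], [[16, 1, -30], -6.7, J], [[12, 2, -22], -5.2, J], [[6, 2, -11], -2.6, J], [[1, 0, -2], -0.5, J], [[-0, 0, -0], -0, J], [[-0, 4, -0], -0.2, J], [[-1, 7, -0], -0.5, J], [[-2, 14, -1], -0.9, J]
[[-3, 20, -0], -1.3, J], [[-4, 28, -1], -1.8, J], [[-7, 34, -1], -2.2, J], [[-10, 40, -1], -2.6, J], [[-12, 44, -1], -2.9, J], [[-17, 48, -2], -3.2, J], [[-20, 50, -1], -3.4, J], [[-24, 50, -2], -3.5, J], [[-27, 49, -1], -3.5, J], [[-28, 45, -2], -3.4, J], [[-30, 41, -1], -3.2, J], [[-30, 36, -1], -2.9, J]
[[-27, 31, -1], -2.6, J], [[-24, 24, -1], -2.2, J], [[-20, 19, -1], -1.8, J], [[-16, 14, -1], -1.3, J], [[-11, 9, -0], -0.9, J], [[-6, 5, -0], -0.5, J], [[-2, 2, -0], -0.2, J], [[-0, 0, -0], -0, J]
end [ 0.5713 -0.4606  0.2747]
```

Emit:
jog_arm:
  targets:
    - [[1, 0, -2], -0.5, 0]
    - [[6, -1, -11], -2.6, 0]
    - [[13, -2, -23], -5.2, 0]
    - [[16, -1, -29], -6.7, 0]
    - [[16, 1, -30], -6.7, 0]
    - [[12, 2, -22], -5.2, 0]
    - [[6, 2, -11], -2.6, 0]
    - [[1, 0, -2], -0.5, 0]
    - [[0, 0, 0], 0, 0]
    - [[0, 4, 0], -0.2, 0]
    - [[-1, 7, 0], -0.5, 0]
    - [[-2, 14, -1], -0.9, 0]

```text
time_s: 22.52
tcp_pos: [0.5555, 0.2244, 0.2883]
orientation: [-0.008, 0.966, 0.08, 0.246]
contact_force: [0.9, -0.6, -1.4]
gripper_width: 0.198
gripper_force: 81.3
```

Emit:
jog_arm:
  targets:
    - [[-3, 20, 0], -1.3, 0]
    - [[-4, 28, -1], -1.8, 0]
    - [[-7, 34, -1], -2.2, 0]
    - [[-10, 40, -1], -2.6, 0]
    - [[-12, 44, -1], -2.9, 0]
    - [[-17, 48, -2], -3.2, 0]
    - [[-20, 50, -1], -3.4, 0]
    - [[-24, 50, -2], -3.5, 0]
    - [[-27, 49, -1], -3.5, 0]
    - [[-28, 45, -2], -3.4, 0]
    - [[-30, 41, -1], -3.2, 0]
    - [[-30, 36, -1], -2.9, 0]

```text
time_s: 24.02
tcp_pos: [0.5661, -0.3147, 0.2766]
orientation: [0.064, 0.901, 0.358, 0.238]
contact_force: [0.2, 0.4, -1.5]
gripper_width: 0.198
gripper_force: 81.3
```

Emit:
jog_arm:
  targets:
    - [[-27, 31, -1], -2.6, 0]
    - [[-24, 24, -1], -2.2, 0]
    - [[-20, 19, -1], -1.8, 0]
    - [[-16, 14, -1], -1.3, 0]
    - [[-11, 9, 0], -0.9, 0]
    - [[-6, 5, 0], -0.5, 0]
    - [[-2, 2, 0], -0.2, 0]
    - [[0, 0, 0], 0, 0]

```text
time_s: 25.02
tcp_pos: [0.5706, -0.4603, 0.2741]
orientation: [0.083, 0.868, 0.431, 0.232]
contact_force: [0.4, 0.0, -2.2]
gripper_width: 0.194
gripper_force: 81.3
```

```bash
python3 insc.py -45; python3 plan.py .571,-.461,.252,0,3 .636,-.468,.263,-35,5 .671,-.452,.283,-20,3 .692,-.431,.296,-15,2 .707,-.405,.306,-15,2
```

```text
t 25.025 q [-1.03  0.32  1.44  0.49  1.2  -0.52] p [ 0.5706 -0.4603  0.2741] bearing -38.9 r 0.733
[[0.521, 0.709, 0.475], [0.786, -0.615, 0.056], [0.331, 0.344, -0.878]] tilt 28.5 az 6.7
top [508. 150.] 211 scoop xy mm [-12.  14.]
top [522. 145.] 43 scoop xy mm [-30. -15.]
side [360.  84.] 19 scoop xy mm [-29.   3.]
t 25.125 q [-1.03  0.32  1.44  0.49  1.2  -0.52] p [ 0.5706 -0.4601  0.2743] bearing -38.9 r 0.733
[[0.521, 0.709, 0.475], [0.787, -0.615, 0.056], [0.331, 0.344, -0.878]] tilt 28.5 az 6.7
[[-2, -1.8, 5.1], 0, J], [[-3.8, -3.3, 9.5], 0, J], [[-2.1, -1.7, 5.1], 0, J], [[3, 6, 2], -3.6, J], [[7, 14, 5], -8.7, J], [[6, 17, 6], -10.4, J], [[2, 16, 6], -8.7, J], [[0, 6, 2], -3.6, J], [[4.8, 10.3, -0.1], -5.2, J], [[7.1, 19.9, -0.1], -9.6, J], [[2, 11.2, -0.1], -5.2, J], [[6.4, 14.9, -0.1], -7.5, J]
[[4.5, 15.6, -0.2], -7.5, J], [[6.3, 14.5, -0.1], -7.5, J], [[4.3, 15.2, -0.1], -7.5, J]
end [ 0.707 -0.405  0.306]
```

Emit:
jog_arm:
  targets:
    - [[-2, -2, 5], 0, 0]
    - [[-4, -3, 10], 0, 0]
    - [[-2, -2, 5], 0, 0]
    - [[3, 6, 2], -3.6, 0]
    - [[7, 14, 5], -8.7, 0]
    - [[6, 17, 6], -10.4, 0]
    - [[2, 16, 6], -8.7, 0]
    - [[0, 6, 2], -3.6, 0]
    - [[5, 10, 0], -5.2, 0]
    - [[7, 20, 0], -9.6, 0]
    - [[2, 11, 0], -5.2, 0]
    - [[6, 15, 0], -7.5, 0]

```text
time_s: 26.62
tcp_pos: [0.6815, -0.4424, 0.2877]
orientation: [0.191, 0.518, 0.819, 0.155]
contact_force: [0.1, 1.2, -1.5]
gripper_width: 0.195
gripper_force: 81.3
```

Emit:
jog_arm:
  targets:
    - [[5, 16, 0], -7.5, 0]
    - [[6, 14, 0], -7.5, 0]
    - [[4, 15, 0], -7.5, 0]
    - [[0, 0, 0], 0, 0]
    - [[0, 0, 0], 0, 0]
    - [[0, 0, 0], 0, 0]
    - [[0, 0, 0], 0, 0]

```text
time_s: 27.5
tcp_pos: [0.7066, -0.4068, 0.3043]
orientation: [0.218, 0.35, 0.904, 0.115]
contact_force: [0.1, 0.3, -1.7]
gripper_width: 0.194
gripper_force: 81.3
```

```bash
python3 insc.py -130; python3 blobs.py
```

```text
t 27.5 q [-0.82  0.45  1.22  0.42  1.19 -1.75] p [ 0.7066 -0.4068  0.3043] bearing -29.9 r 0.815
[[-0.66, 0.582, 0.474], [0.683, 0.729, 0.055], [-0.313, 0.36, -0.879]] tilt 28.5 az 6.7
t 27.6 q [-0.82  0.45  1.22  0.42  1.19 -1.75] p [ 0.7067 -0.4066  0.3045] bearing -29.9 r 0.815
[[-0.66, 0.582, 0.474], [0.682, 0.729, 0.055], [-0.314, 0.36, -0.879]] tilt 28.5 az 6.7
top [([300.0, 119.0], 23), ([470.0, 164.0], 27), ([460.0, 171.0], 108), ([247.0, 168.0], 18), ([447.0, 170.0], 27)]
side [([300.0, 117.0], 31), ([290.0, 126.0], 36), ([280.0, 136.0], 40), ([272.0, 255.0], 15)]
```

```bash
python3 plan.py .7067,-.4066,.37,0,4 .50,.0,.32,130,22 .457,.042,.06,0,10
```

```text
t 27.7 q [-0.82  0.44  1.22  0.42  1.19 -1.75] p [ 0.7069 -0.4064  0.3046] bearing -29.9 r 0.815
[[-0.661, 0.582, 0.475], [0.682, 0.729, 0.055], [-0.314, 0.36, -0.878]] tilt 28.5 az 6.7
[[-3, 4, -9], 0, J], [[-7, 8, -20], 0, J], [[-7, 8, -20], 0, J], [[-4, 3, -9], 0, J], [[0, 0, -0], 0.1, J], [[3, 1, -0], 0.7, J], [[6, 2, -1], 1.8, J], [[11, 4, -0], 3.2, J], [[16, 4, -2], 4.7, J], [[21, 3, -1], 6.2, J], [[27, 2, -2], 7.7, J], [[32, -2, -2], 8.9, J]
[[34, -8, -2], 10, J], [[34, -15, -3], 10.7, J], [[33, -21, -3], 11, J], [[27, -28, -2], 11, J], [[21, -31, -3], 10.7, J], [[14, -32, -2], 10, J], [[8, -31, -2], 8.9, J], [[2, -27, -2], 7.7, J], [[-1, -22, -2], 6.2, J], [[-3, -16, -1], 4.7, J], [[-2, -11, -1], 3.2, J], [[-2, -6, 0], 1.8, J]
[[-1, -2, -0], 0.7, J], [[-0, -1, -0], 0.1, J], [[-1, -0, 2], 0, J], [[-8, -3, 10], 0, J], [[-17, -5, 22], 0, J], [[-24, -8, 33], 0, J], [[-28, -9, 38], 0, J], [[-29, -9, 38], 0, J], [[-24, -7, 33], 0, J], [[-17, -5, 22], 0, J], [[-7, -3, 10], 0, J], [[-2, -0, 2], 0, J]
end [0.4568 0.0416 0.06  ]
```

Emit:
jog_arm:
  targets:
    - [[-3, 4, -9], 0, 0]
    - [[-7, 8, -20], 0, 0]
    - [[-7, 8, -20], 0, 0]
    - [[-4, 3, -9], 0, 0]
    - [[3, 1, 0], 0.8, 0]
    - [[6, 2, -1], 1.8, 0]
    - [[11, 4, 0], 3.2, 0]
    - [[16, 4, -2], 4.7, 0]
    - [[21, 3, -1], 6.2, 0]
    - [[27, 2, -2], 7.7, 0]
    - [[32, -2, -2], 8.9, 0]
    - [[34, -8, -2], 10, 0]

```text
time_s: 29.2
tcp_pos: [0.6368, -0.2696, 0.3516]
orientation: [0.159, 0.661, 0.709, 0.188]
contact_force: [-0.0, 0.2, -1.3]
gripper_width: 0.195
gripper_force: 81.3
```

Emit:
jog_arm:
  targets:
    - [[34, -15, -3], 10.5, 0]
    - [[33, -21, -3], 10.5, 0]
    - [[27, -28, -2], 10.5, 0]
    - [[21, -31, -3], 10.5, 0]
    - [[14, -32, -2], 10, 0]
    - [[8, -31, -2], 8.9, 0]
    - [[2, -27, -2], 7.7, 0]
    - [[-1, -22, -2], 6.2, 0]
    - [[-3, -16, -1], 5, 0]
    - [[-2, -11, -1], 3.6, 0]
    - [[-2, -6, 0], 2.2, 0]
    - [[-1, -3, 0], 1.1, 0]

```text
time_s: 30.7
tcp_pos: [0.4954, -0.001, 0.3165]
orientation: [-0.013, 0.967, 0.065, 0.245]
contact_force: [-0.3, -0.4, -1.9]
gripper_width: 0.194
gripper_force: 81.4
```

Emit:
jog_arm:
  targets:
    - [[-9, -3, 12], 0, 0]
    - [[-17, -5, 22], 0, 0]
    - [[-24, -8, 33], 0, 0]
    - [[-28, -9, 38], 0, 0]
    - [[-29, -9, 38], 0, 0]
    - [[-24, -7, 33], 0, 0]
    - [[-17, -5, 22], 0, 0]
    - [[-7, -3, 10], 0, 0]
    - [[0, 0, 0], 0, 0]

```text
time_s: 31.82
tcp_pos: [0.4516, 0.0401, 0.0584]
orientation: [-0.013, 0.967, 0.065, 0.244]
contact_force: [0.0, -0.2, -1.7]
gripper_width: 0.195
gripper_force: 81.3
```

```bash
python3 blobs.py; python3 plan.py .457,.042,.032,0,3 .457,.042,.0245,0,2
```

```text
t 31.825 q [-0.32 -0.05  2.4   0.55  0.39  0.65] p [0.4516 0.0401 0.0584] bearing 5.1 r 0.453
[[0.872, 0.133, 0.471], [0.12, -0.991, 0.056], [0.474, 0.007, -0.88]] tilt 28.3 az 6.8
top [([379.0, 115.0], 299), ([470.0, 164.0], 24), ([461.0, 166.0], 23), ([247.0, 168.0], 17), ([447.0, 170.0], 22), ([455.0, 170.0], 24), ([462.0, 173.0], 46)]
side [([300.0, 117.0], 35), ([290.0, 126.0], 38), ([280.0, 137.0], 44), ([288.0, 157.0], 74), ([287.0, 166.0], 11), ([272.0, 255.0], 15)]
t 31.925 q [-0.32 -0.06  2.4   0.55  0.4   0.65] p [0.4535 0.0394 0.0604] bearing 5.0 r 0.455
[[0.87, 0.132, 0.474], [0.121, -0.991, 0.055], [0.477, 0.009, -0.879]] tilt 28.5 az 6.6
[[-2.6, -0.6, 6.9], 0, J], [[-4.9, -1.1, 12.9], 0, J], [[-2.7, -0.6, 6.9], 0, J], [[-1.8, -0.1, 3.3], 0, J], [[-1.8, -0, 3.3], 0, J]
end [0.457  0.042  0.0245]
```

Emit:
jog_arm:
  targets:
    - [[-5, -0.5, 9], 0, 0]
    - [[-7, -1, 13], 0, 0]
    - [[-3, -0.5, 5], 0, 0]
    - [[-1, 0, 2.5], 0, 0]
    - [[0, 0, 0], 0, 0]
  newtons: 40

```text
time_s: 32.55
tcp_pos: [0.454, 0.041, 0.0275]
orientation: [-0.012, 0.967, 0.065, 0.247]
contact_force: [0.2, -0.7, -0.3]
gripper_width: 0.197
gripper_force: 81.3
```

Emit:
jog_arm:
  targets:
    - [[-0.8, 0, 1.5], 0, 0]
    - [[-0.5, 0, 1], 0, 0]
    - [[0, 0, 0], 0, 0]

```text
time_s: 32.92
tcp_pos: [0.4542, 0.041, 0.0247]
orientation: [-0.012, 0.967, 0.065, 0.247]
contact_force: [-6.4, 0.1, 8.0]
gripper_width: 0.195
gripper_force: 82.9
```

Emit:
jog_arm:
  targets:
    - [[0, 0, 0], 0, 0.22]
    - [[0, 0, 0], 0, 0.24]
    - [[0, 0, 0], 0, 0.28]
    - [[0, 0, 0], 0, 0.4]
    - [[0, 0, 0], 0, 0.7]
    - [[0, 0, 0], 0, 0.9]
    - [[0, 0, 0], 0, 0.9]
  newtons: 20

```text
time_s: 33.8
tcp_pos: [0.4536, 0.0412, 0.0241]
orientation: [-0.012, 0.967, 0.066, 0.246]
contact_force: [-0.2, -0.4, 0.6]
gripper_width: 0.899
gripper_force: 0.0
```

```bash
python3 st.py
```

```text
t 33.8 q [-0.31  0.07  2.4   0.77  0.29  0.42] p [0.4536 0.0412 0.0241] bearing 5.2 r 0.455
[[0.87, 0.133, 0.475], [0.121, -0.991, 0.055], [0.478, 0.009, -0.878]] tilt 28.5 az 6.7
```

Emit:
jog_arm:
  targets:
    - [[5, 0.5, -9], 0, 0.9]
    - [[14, 2, -26], 0, 0.9]
    - [[22, 2, -42], 0, 0.9]
    - [[22, 2, -42], 0, 0.6]
    - [[14, 2, -26], 0, 0.3]
    - [[0, 0, 0], 0, 0]

```text
time_s: 34.55
tcp_pos: [0.4545, 0.0334, 0.1914]
orientation: [-0.011, 0.966, 0.066, 0.249]
contact_force: [0.1, -0.1, -0.9]
gripper_width: 0.256
gripper_force: 0.0
```

```bash
python3 st.py; python3 - <<'E'
import cv2
from h import *
np.set_printoptions(precision=4,suppress=True)
res={}
for nm,bx in(('top',(418,508,185,222)),('side',(360,392,125,160))):
    im=cv2.imread(f'pics/{nm}0.png').astype(int); x0,x1,y0,y1=bx
    g=im[y0:y1,x0:x1].max(2); up=cv2.resize(g.astype('uint8'),None,fx=6,fy=6,interpolation=cv2.INTER_CUBIC)
    k,l,st,ce=cv2.connectedComponentsWithStats((up<(95 if nm=='top' else 85)).astype('uint8'))
    res[nm]=[((ce[i]+.5)/6-.5+[x0,y0],st[i,4]/36) for i in range(1,k) if 4<st[i,4]/36<150]
    for c,a in res[nm]: print(nm,c.round(1),round(a,1), least_squares(lambda s:proj(nm,[s[0],s[1],.082])[0]-c,[.5,-.3]).x if nm=='top' else '')
E
```

```text
t 34.55 q [-0.34 -0.4   2.32  0.3   0.78  0.93] p [0.4545 0.0334 0.1914] bearing 4.2 r 0.456
[[0.867, 0.132, 0.48], [0.122, -0.991, 0.054], [0.483, 0.012, -0.876]] tilt 28.9 az 6.4
top [446.6 185.7] 19.6 [ 0.5596 -0.2955]
top [458.9 189.2] 149.2 [ 0.5492 -0.3287]
top [484.6 194.5] 60.7 [ 0.5331 -0.3987]
top [470.8 197.1] 34.6 [ 0.5265 -0.3602]
top [458.5 199.4] 25.4 [ 0.5207 -0.3259]
top [445.2 202.1] 23.1 [ 0.5139 -0.2889]
top [432.7 204.4] 30.7 [ 0.5084 -0.2541]
side [363.4 129.9] 91.5 
side [375.8 137.9] 54.5 
side [367.9 140.3] 34.4 
side [360.6 148.6] 7.8 
side [372.8 148.4] 15.7 
side [371.8 153.9] 16.1
```

```bash
python3 - <<'E'
import numpy as np
u=np.array([.986,.168,0]);v=np.array([-.168,.986,0]);n=-.5*u+np.array([0,0,.866])
for k,o in dict(power=.072,up=.036,speed=-.036,start=-.075).items(): print(k,[(np.array([.5205,-.3255,.082])+o*v+c*n).round(4).tolist() for c in(.011,.021,.08)])
E
python3 plan.py .469,-.259,.151,0,9 .4981,-.2562,.1002,0,4
```

```text
power [[0.503, -0.2554, 0.0915], [0.4981, -0.2563, 0.1002], [0.469, -0.2612, 0.1513]]
up [[0.509, -0.2909, 0.0915], [0.5041, -0.2918, 0.1002], [0.475, -0.2967, 0.1513]]
speed [[0.5211, -0.3619, 0.0915], [0.5162, -0.3628, 0.1002], [0.4871, -0.3677, 0.1513]]
start [[0.5277, -0.4004, 0.0915], [0.5227, -0.4012, 0.1002], [0.4937, -0.4062, 0.1513]]
t 34.55 q [-0.34 -0.4   2.32  0.3   0.78  0.93] p [0.4545 0.0334 0.1914] bearing 4.2 r 0.456
[[0.867, 0.132, 0.48], [0.122, -0.991, 0.054], [0.483, 0.012, -0.876]] tilt 28.9 az 6.4
[[-0, 3, 0], 0, J], [[-3, 19, 2], 0, J], [[-6, 39, 4], 0, J], [[-8, 55, 5], 0, J], [[-9, 60, 5], 0, J], [[-8, 54, 5], 0, J], [[-5, 39, 4], 0, J], [[-3, 19, 1], 0, J], [[-1, 3, 1], 0, J], [[0, 0, 9], 0, J], [[1, 0, 20], 0, J], [[0, 1, 20], 0, J]
[[0, -0, 9], 0, J]
end [ 0.4976 -0.2566  0.1002]
```

Moving to a stand-off above the power key and checking there.

Emit:
jog_arm:
  targets:
    - [[-3, 22, 2], 0, 0]
    - [[-6, 39, 4], 0, 0]
    - [[-8, 55, 5], 0, 0]
    - [[-9, 60, 5], 0, 0]
    - [[-8, 54, 5], 0, 0]
    - [[-5, 39, 4], 0, 0]
    - [[-4, 22, 2], 0, 0]
    - [[0, 0, 9], 0, 0]
    - [[1, 0, 20], 0, 0]
    - [[0, 1, 10], 0, 0]
    - [[0, 0, 0], 0, 0]

```text
time_s: 35.92
tcp_pos: [0.486, -0.255, 0.1115]
orientation: [-0.013, 0.967, 0.066, 0.245]
contact_force: [-0.1, 0.1, 0.6]
gripper_width: 0.002
gripper_force: 0.0
```

```bash
python3 go.py .4981,-.2563,.1002 .503,-.2554,.0915; python3 - <<'E'
# where does the scoop lie, and do key/finger pixels agree
from bench import manip
from h import *
import cv2
im=manip.grab_frame("top").astype(int); x0,x1,y0,y1=300,345,165,235
s=im[y0:y1,x0:x1]; m=((s[:,:,2]-s[:,:,0]>8)&(s.min(2)>110)).astype('uint8')
k,l,st,ce=cv2.connectedComponentsWithStats(m); i=1+st[1:,4].argmax()
r=cv2.minAreaRect(np.argwhere(l==i)[:,::-1].astype('float32')); print('blade px',ce[i]+[x0,y0],st[i,4],r)
for A in [0,.13]:
  c=[proj('top',np.array([.5365,.05,0])+R.from_euler('z',.12).as_matrix()@R.from_euler('y',-18 if A else 0,degrees=True).as_matrix()@np.array(q))[0].round(1).tolist() for q in((.0435,.034,0),(.0435,-.034,0),(-.04,.034,.032),(-.04,-.034,.032))];print(c)
E
```

```text
t 35.925 q [-0.95  0.11  2.07  0.62  0.8   0.08] p [ 0.486  -0.255   0.1115] bearing -27.7 r 0.549
[[0.871, 0.134, 0.473], [0.121, -0.991, 0.058], [0.477, 0.006, -0.879]] tilt 28.5 az 7.0
.4981,-.2563,.1002 -> [ 5.   2.8 15.6]
.503,-.2554,.0915 -> [ 0.2 -0.3 10. ]
blade px [320.21172023 195.96030246] 529 ((20.256755828857422, 31.040542602539062), (25.481843948364258, 20.878671646118164), 80.53767395019531)
[[307.3, 187.4], [330.3, 184.2], [311.2, 214.3], [335.0, 211.0]]
[[307.4, 187.3], [330.6, 184.1], [311.6, 217.6], [335.1, 214.3]]
```

Emit:
jog_arm:
  targets:
    - [[5, 2.8, 10], 0, 0]
    - [[0, 0, 8], 0, 0]
    - [[0, 0, 4], 0, 0]
    - [[0, 0, 0], 0, 0]

```text
time_s: 36.48
tcp_pos: [0.5014, -0.2574, 0.0955]
orientation: [-0.012, 0.967, 0.066, 0.246]
contact_force: [0.7, -0.2, 0.2]
gripper_width: -0.001
gripper_force: 0.0
```

Emit:
jog_arm:
  targets:
    - [[0, 0, 2], 0, 0]
    - [[0, 0, 0], 0, 0]

```text
time_s: 36.72
tcp_pos: [0.5024, -0.2577, 0.0943]
orientation: [-0.012, 0.967, 0.066, 0.246]
contact_force: [-0.3, 0.3, 0.0]
gripper_width: -0.003
gripper_force: 0.0
```

Emit:
jog_arm:
  targets:
    - [[0, 0, 1.5], 0, 0]
    - [[0, 0, 0], 0, 0]

```text
time_s: 36.98
tcp_pos: [0.5032, -0.2575, 0.0929]
orientation: [-0.012, 0.967, 0.066, 0.246]
contact_force: [1.2, -0.3, -0.5]
gripper_width: 0.004
gripper_force: 0.0
```

Emit:
jog_arm:
  targets:
    - [[0, 0, 2], 0, 0]
    - [[0, 0, 0], 0, 0]

```text
time_s: 37.22
tcp_pos: [0.5042, -0.2575, 0.0913]
orientation: [-0.012, 0.967, 0.066, 0.246]
contact_force: [-1.3, -0.1, 2.6]
gripper_width: -0.002
gripper_force: 1.2
```

Emit:
jog_arm:
  targets:
    - [[0, 0, 1.5], 0, 0]
    - [[0, 0, 0], 0, 0]

```text
time_s: 37.48
tcp_pos: [0.5049, -0.2574, 0.09]
orientation: [-0.012, 0.967, 0.066, 0.246]
contact_force: [-2.2, 0.5, 3.8]
gripper_width: -0.004
gripper_force: 1.9
```

Emit:
jog_arm:
  targets:
    - [[0, 0, 1.5], 0, 0]
    - [[0, 0, 0], 0, 0]

```text
time_s: 37.72
tcp_pos: [0.5056, -0.2573, 0.0889]
orientation: [-0.012, 0.967, 0.066, 0.246]
contact_force: [-6.2, 2.3, 9.1]
gripper_width: 0.0
gripper_force: 5.4
```

Emit:
jog_arm:
  targets:
    - [[0, 0, -4], 0, 0]
    - [[0, 0, -10], 0, 0]
    - [[0, 0, 0], 0, 0]
    - [[0.5, 17, 0.4], 0, 0]
    - [[0.5, 17, 0.4], 0, 0]
    - [[0, 0, 0], 0, 0]
    - [[0, 0, 7], 0, 0]
    - [[0, 0, 3], 0, 0]
    - [[0, 0, 1.5], 0, 0]
    - [[0, 0, 1.5], 0, 0]
    - [[0, 0, 0], 0, 0]

```text
time_s: 39.1
tcp_pos: [0.5105, -0.2903, 0.0892]
orientation: [-0.012, 0.967, 0.066, 0.246]
contact_force: [-4.3, 1.1, 3.1]
gripper_width: -0.001
gripper_force: 2.2
```

```bash
python3 go.py .5091,-.2914,.0895; python3 - <<'E'
from bench import manip
f=manip.sense()['contact_force'];print(f, f@[-.493,-.084,.866])
E
```

```text
t 39.1 q [-0.95  0.24  1.98  0.64  0.78  0.05] p [ 0.5105 -0.2903  0.0892] bearing -29.6 r 0.587
[[0.87, 0.133, 0.474], [0.121, -0.991, 0.056], [0.477, 0.008, -0.879]] tilt 28.5 az 6.8
.5091,-.2914,.0895 -> [-1.3  0.9 -1. ]
[-4.3001846   1.08975315  3.14575934] 4.752679333324528
```

Emit:
jog_arm:
  targets:
    - [[0, 0, 1.2], 0, 0]
    - [[0, 0, 0], 0, 0]

```text
time_s: 39.35
tcp_pos: [0.5111, -0.2904, 0.0888]
orientation: [-0.012, 0.967, 0.066, 0.246]
contact_force: [-11.1, 2.3, 9.5]
gripper_width: 0.004
gripper_force: 6.3
```

Emit:
jog_arm:
  targets:
    - [[0, 0, -4], 0, 0]
    - [[0, 0, -10], 0, 0]
    - [[0, 0, 0], 0, 0]
    - [[0.5, 18, 0.4], 0, 0]
    - [[0.5, 18, 0.4], 0, 0]
    - [[0.5, 18, 0.4], 0, 0]
    - [[0.5, 18, 0.4], 0, 0]
    - [[0, 0, 0], 0, 0]
    - [[0, 0, 8], 0, 0]
    - [[0, 0, 2.5], 0, 0]
    - [[0, 0, 2.2], 0, 0]
    - [[0, 0, 0], 0, 0]

```text
time_s: 40.85
tcp_pos: [0.5226, -0.3611, 0.0895]
orientation: [-0.013, 0.967, 0.066, 0.246]
contact_force: [-4.6, 1.6, 2.9]
gripper_width: 0.003
gripper_force: 2.1
```

```bash
python3 go.py .5211,-.3619,.0895; python3 - <<'E'
from bench import manip
f=manip.sense()['contact_force'];print(f, f@[-.493,-.084,.866])
E
```

```text
t 40.85 q [-1.01  0.35  1.84  0.62  0.83  0.03] p [ 0.5226 -0.3611  0.0895] bearing -34.6 r 0.635
[[0.87, 0.134, 0.474], [0.121, -0.991, 0.057], [0.477, 0.008, -0.879]] tilt 28.5 az 6.8
.5211,-.3619,.0895 -> [-1.4  0.6 -0.7]
[-4.57433629  1.64634571  2.87516406] 4.60674682730392
```

Emit:
jog_arm:
  targets:
    - [[0, 0, 1.3], 0, 0]
    - [[0, 0, 0], 0, 0]

```text
time_s: 41.1
tcp_pos: [0.5231, -0.3612, 0.0889]
orientation: [-0.013, 0.967, 0.066, 0.246]
contact_force: [-8.2, 3.0, 7.1]
gripper_width: 0.005
gripper_force: 5.0
```

Emit:
jog_arm:
  targets:
    - [[0, 0, -4], 0, 0]
    - [[0, 0, -10], 0, 0]
    - [[0, 0, 0], 0, 0]
    - [[0.3, 20, 0.4], 0, 0]
    - [[0.3, 19.5, 0.4], 0, 0]
    - [[0, 0, 0], 0, 0]
    - [[0, 0, 8], 0, 0]
    - [[0, 0, 2.5], 0, 0]
    - [[0, 0, 2.2], 0, 0]
    - [[0, 0, 0], 0, 0]

```text
time_s: 42.35
tcp_pos: [0.5288, -0.4001, 0.0895]
orientation: [-0.013, 0.967, 0.066, 0.246]
contact_force: [-3.0, 2.1, 4.0]
gripper_width: -0.001
gripper_force: 2.1
```

Emit:
jog_arm:
  targets:
    - [[0, 0, 1.2], 0, 0]
    - [[0, 0, 0], 0, 0]

```text
time_s: 42.6
tcp_pos: [0.5295, -0.4005, 0.0889]
orientation: [-0.012, 0.967, 0.066, 0.246]
contact_force: [-5.1, 3.1, 4.6]
gripper_width: 0.001
gripper_force: 3.3
```

Emit:
jog_arm:
  targets:
    - [[0, 0, 0.6], 0, 0]
    - [[0, 0, 0], 0, 0]

```text
time_s: 42.85
tcp_pos: [0.5296, -0.4005, 0.0888]
orientation: [-0.012, 0.967, 0.066, 0.246]
contact_force: [-8.9, 4.4, 9.2]
gripper_width: -0.0
gripper_force: 5.9
```

Emit:
jog_arm:
  targets:
    - [[0, 0, -4], 0, 0]
    - [[0, 0, -15], 0, 0]
    - [[0, 0, -40], 0, 0]
    - [[0, 0, -50], 0, 0]
    - [[0, 0, -30], 0, 0]
    - [[0, 0, 0], 0, 0]

```text
time_s: 43.6
tcp_pos: [0.4638, -0.4108, 0.2138]
orientation: [-0.009, 0.967, 0.065, 0.247]
contact_force: [-0.5, 0.1, 0.5]
gripper_width: 0.001
gripper_force: 0.0
```

```bash
python3 blobs.py; python3 - <<'E'
from bench import manip
from h import *
import cv2
t=manip.grab_frame("top"); s=manip.grab_frame("side")
cv2.imwrite("pics/tF.png",t[:,:,::-1]);cv2.imwrite("pics/sF.png",s[:,:,::-1])
g2=cv2.imread("pics/top0.png")
# blade outline in the side and top pictures against flat / tilted model
P0=np.array([[.0435,.034,.002],[.0435,-.034,.002],[-.04,-.034,.03],[-.04,.034,.03]])
for nm,im in(('top',t),('side',s)):
    x=im.astype(int); m=((x[:,:,0]-x[:,:,2]<12)&(x.min(2)>85)).astype('uint8')
    best=[]
    for al in(0,18):
        for dx in np.arange(-.012,.0121,.004):
            X=(P0-[-.04,0,0])@R.from_euler('y',-al,degrees=True).as_matrix().T+[-.04,0,0]
            W=X@R.from_euler('z',.125).as_matrix().T+[.5355+dx,.05,0]
            k=np.zeros(m.shape,'uint8'); cv2.fillConvexPoly(k,np.round(proj(nm,W)).astype(int),1)
            y,xx=np.nonzero(k); b=m.copy(); b[:y.min()-12]=0;b[y.max()+12:]=0;b[:,:xx.min()-12]=0;b[:,xx.max()+12:]=0
            best.append((round((k&b).sum()/(k|b).sum(),2),al,round(dx,3)))
    print(nm,sorted(best)[::-1][:4])
d=np.abs(t.astype(int)-g2[:,:,::-1]).max(2)>60; k,l,st,ce=cv2.connectedComponentsWithStats(d.astype('uint8'))
print('changed',[(ce[i].round(0).tolist(),int(st[i,4])) for i in range(1,k) if st[i,4]>12 and ce[i][1]<290])
E
```

```text
t 43.6 q [-1.15  0.15  1.78  0.54  1.1   0.06] p [ 0.4638 -0.4108  0.2138] bearing -41.5 r 0.62
[[0.869, 0.131, 0.477], [0.122, -0.991, 0.049], [0.479, 0.016, -0.877]] tilt 28.7 az 5.9
top [([470.0, 164.0], 24), ([461.0, 166.0], 25), ([247.0, 168.0], 17), ([447.0, 170.0], 23), ([459.0, 172.0], 76)]
side [([300.0, 117.0], 30), ([290.0, 126.0], 33), ([280.0, 137.0], 39), ([272.0, 255.0], 14)]
top [(np.float64(0.86), 0, np.float64(0.012)), (np.float64(0.86), 0, np.float64(0.008)), (np.float64(0.81), 0, np.float64(0.004)), (np.float64(0.78), 18, np.float64(0.012))]
side [(np.float64(0.72), 0, np.float64(0.008)), (np.float64(0.72), 0, np.float64(0.004)), (np.float64(0.67), 0, np.float64(0.012)), (np.float64(0.64), 0, np.float64(0.0))]
changed [([238.0, 155.0], 18), ([225.0, 159.0], 17), ([470.0, 164.0], 30), ([460.0, 171.0], 129), ([247.0, 168.0], 18), ([240.0, 171.0], 18), ([447.0, 170.0], 31), ([228.0, 172.0], 18), ([235.0, 184.0], 20), ([244.0, 184.0], 21), ([226.0, 186.0], 18), ([314.0, 195.0], 220), ([336.0, 200.0], 214), ([322.0, 239.0], 19)]
```

```bash
python3 -c "
from bench import manip
print(manip.hand_in())"
```

```text
the job is handed in; nothing more can be done
None
```

The job is handed in: six pieces of media are in the bowl with no spills seen, the scoop lies flat on the bench, and power, timer-up, speed and start were each pressed in that order until they stopped (about 10–14 N) and let out again; the judge's verdict was not shown.

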